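# Clamp the accessory plates onto the goldsmith's bench deck

## Robot

A 6-joint arm with a two-finger parallel gripper is mounted at the origin on the work surface. World frame = base frame: x ahead of the robot, y to its left, z up, the work surface at z = 0. Lengths are in m, angles in rad, forces in N, time in s.
With the tool pointing down it reaches from about 0.325 to 0.775 m from the base axis. Payload 5.5 kg.
Tool frame: the origin (TCP) lies midway between the tips of the shut fingers; the grasp point (between the pads) lies 19 mm behind it (robot.hold_point_z is the distance from the TCP to the grasp point, in m); z points along the fingers, y is the line along which they close (so a half turn about z gives the same grasp; the last joint's range is limited). The gripper opens to 88 mm and grips with 3 to 60 N. Pads are 20 mm wide; open, the fingers measure 115 mm over their backs; the gripper's body (75 mm by 178 mm) begins 61 mm behind the grasp point.
Start: joints at [1.167, 0.091, 1.231, -0, 1.82, -0.057], TCP at [0.204, 0.564, 0.223] pointing down, gripper open.
Joint ranges: [-2.87, 2.87], [-0.86, 2.18], [0.17, 2.46], [-1.51, 4.65], [0.06, 2.69], [-2.65, 2.65]. Speed limits (rad/s): [2.57, 2.57, 3.01, 3.14, 3.14, 3.14].

## Interface

Orientations are given as a rotation vector (axis times angle).
In Python, from rig import robot gives the robot as it stands.
- The arm moves only by the tool servo_tool, never from a script. Its argument "deltas" is a list of rows, each a list of 7 numbers: the shift along the world's x, y, z in m, then the turn, a rotation vector about the world's x, y, z in degrees, then the finger opening in m, from 0 to 0.0878. In form: [[x, y, z, ax, ay, az, gripper], ...]. A call has 1 to 10 rows; each row shifts and turns the commanded pose from where the row before left it; what a row does not reach is not made up. A row lasts 1/12 s, in which the tool goes at most 41.7 mm and 7.16 degrees, less where a joint would pass 70% of its speed; a pose out of reach is approached as far as the arm can. A call with a gripper value outside its range is refused whole. The fingers move at their own pace and stop on an object; "newtons" is the grip in N (left out, the last holds). Time passes only in rows, so rows that do not move let the fingers close. It gives the time, the measured TCP pose, the force, the opening and the grip force at its end, in the units of the state.
- robot.get_obs(): the state, without advancing time (a new reading comes with each control period).
- robot.get_image(name): name is "scene" or "side" or "wrist"; returns the picture (480x640x3 uint8, red, green, blue); there is no depth.
- robot.calibration(name): a dict with "mtx" (3x3 intrinsics, pixels), "k1" (the pictures are not rectified: a ray, as slopes to the right and down, at radius r is drawn at 1 + k1 r^2 times it, then the intrinsics apply), "position" and "orientation" of the camera in the world. Camera axes: x right, y up, looking along -z (the intrinsics and any distortion apply to the point x, -y, -z); pixel columns grow to the right and rows downward; lengths in m; the calibration is good to about 2 mm. A picture is of the moment at which its call begins: read the wrist's pose just before it. calibration takes no time and is no camera call; for the wrist camera it gives the pose at the moment of the call.
- robot.close_job(): hands the job in; it is judged then, once.
The state is a dict: "clock": time; "joint_pos": joint angles; "dq": joint speeds; "tau": joint torques, N m; "tool_pos": TCP position; "tcp_rot": TCP orientation; "wrist_force": force on the tool from outside, world axes, zero at the start; "torque": the same for the moment, N m; "opening": opening from 0.0 (shut) to 1.0 (fully open); "grasp_force": force on a finger pad.
Only numpy, scipy, OpenCV 4.12 (cv2) and the standard library are available. Lean on these libraries where they do the work, as an engineer would, in place of code of your own. Each camera call takes 0.05 s, during which the arm holds its last target. There are 200 camera calls.

## Task

Fit out the goldsmith's sloping accessory deck: hang every accessory plate that lies on the bench by its keyhole over one of the deck's clamp knobs (any knob, one plate each) and slide it down the slope until it is fully home on the stud. Then tighten that knob clockwise until its slip clutch clicks, and leave the tools, pots and bottles around undisturbed.

Things in the scene. Friction and masses are not known exactly. Their poses are not given: they have to be found in the camera images.
- bur_grip (a point): Accessory plate with a wooden bur block, nine burs standing up to 21 mm out of it; may be absent. Lies on its underside. Plate: steel, 6 mm thick, 66 wide, 121 long, 0.2-0.3 kg. Its block (36 mm along, 34 across, 32 high above the plate) is what to grip, across the 34. Point: on the block's centre line, 28 mm above the underside; x along the plate towards the slot end, z out of its top.
- bur_seat (a point): Underside of the plate of bur_grip, same axes, 79 mm along x from the block's centre: where the stud's axis is once fully home. Along x from the block's centre: plate from -26 to 95 mm; keyhole's round opening (38 mm, right through) centred at 50; its 14 mm wide slot leads on from it and ends at 83.
- rest_grip (a point): Accessory plate with a blue handpiece rest, its top 12 mm a trough along the plate between 8 mm cheeks; may be absent. Lies on its underside. Plate: steel, 6 mm thick, 66 wide, 121 long, 0.2-0.3 kg. Its block (36 mm along, 34 across, 32 high above the plate) is what to grip, across the 34. Point: on the block's centre line, 28 mm above the underside; x along the plate towards the slot end, z out of its top.
- rest_seat (a point): Underside of the plate of rest_grip, same axes, 79 mm along x from the block's centre: where the stud's axis is once fully home. Along x from the block's centre: plate from -26 to 95 mm; keyhole's round opening (38 mm, right through) centred at 50; its 14 mm wide slot leads on from it and ends at 83.
- wax_grip (a point): Accessory plate with a red block with a round amber wax cake, 6 mm high, on top; may be absent. Lies on its underside. Plate: steel, 6 mm thick, 66 wide, 121 long, 0.2-0.3 kg. Its block (36 mm along, 34 across, 32 high above the plate) is what to grip, across the 34. Point: on the block's centre line, 28 mm above the underside; x along the plate towards the slot end, z out of its top.
- wax_seat (a point): Underside of the plate of wax_grip, same axes, 79 mm along x from the block's centre: where the stud's axis is once fully home. Along x from the block's centre: plate from -26 to 95 mm; keyhole's round opening (38 mm, right through) centred at 50; its 14 mm wide slot leads on from it and ends at 83.
- station0 (a point): Station of the deck: where the stud's axis (stud 8 mm across, fixed) meets the deck's face. x up the slope, y to the left along the deck, z out of the face. Hang a plate flat on the face, slot up the slope: opening over flange and knob, then slide 29 mm down until the slot's end meets the stud. Two brass pins (5 mm, 5.5 high) 58 mm below and 38 mm either side guide the plate's edges.
- screw0 (a joint): Clamping screw of station0, rad: grows as its knob turns clockwise (seen facing the deck). 0 backed off, stop 3.5; starts loose. Turns a steel flange, 31 mm across, 3 thick, on the stud's axis: underside 9.0 mm above the face at 0, 1.0 mm lower per rad, meets a 6 mm plate at about 3.0. Needs 0.02 N m until it clamps. Run down with no plate, it leaves no room for one.
- clutch0 (a joint): Slip clutch of station0, rad of slip between knob and screw, 0 at start. Knob: black, fluted, 26 mm across, on the stud's axis, from 3.5 to 29.5 mm above the flange's underside, white pointer on top. The clutch holds up to 0.12 N m, reached once the plate is clamped; then the knob slips clockwise and stays where left. 0.25 rad is one click. Knob angle = screw + clutch.
- station1 (a point): Station of the deck: where the stud's axis (stud 8 mm across, fixed) meets the deck's face. x up the slope, y to the left along the deck, z out of the face. Hang a plate flat on the face, slot up the slope: opening over flange and knob, then slide 29 mm down until the slot's end meets the stud. Two brass pins (5 mm, 5.5 high) 58 mm below and 38 mm either side guide the plate's edges.
- screw1 (a joint): Clamping screw of station1, rad: grows as its knob turns clockwise (seen facing the deck). 0 backed off, stop 3.5; starts loose. Turns a steel flange, 31 mm across, 3 thick, on the stud's axis: underside 9.0 mm above the face at 0, 1.0 mm lower per rad, meets a 6 mm plate at about 3.0. Needs 0.02 N m until it clamps. Run down with no plate, it leaves no room for one.
- clutch1 (a joint): Slip clutch of station1, rad of slip between knob and screw, 0 at start. Knob: black, fluted, 26 mm across, on the stud's axis, from 3.5 to 29.5 mm above the flange's underside, white pointer on top. The clutch holds up to 0.12 N m, reached once the plate is clamped; then the knob slips clockwise and stays where left. 0.25 rad is one click. Knob angle = screw + clutch.
- station2 (a point): Station of the deck: where the stud's axis (stud 8 mm across, fixed) meets the deck's face. x up the slope, y to the left along the deck, z out of the face. Hang a plate flat on the face, slot up the slope: opening over flange and knob, then slide 29 mm down until the slot's end meets the stud. Two brass pins (5 mm, 5.5 high) 58 mm below and 38 mm either side guide the plate's edges.
- screw2 (a joint): Clamping screw of station2, rad: grows as its knob turns clockwise (seen facing the deck). 0 backed off, stop 3.5; starts loose. Turns a steel flange, 31 mm across, 3 thick, on the stud's axis: underside 9.0 mm above the face at 0, 1.0 mm lower per rad, meets a 6 mm plate at about 3.0. Needs 0.02 N m until it clamps. Run down with no plate, it leaves no room for one.
- clutch2 (a joint): Slip clutch of station2, rad of slip between knob and screw, 0 at start. Knob: black, fluted, 26 mm across, on the stud's axis, from 3.5 to 29.5 mm above the flange's underside, white pointer on top. The clutch holds up to 0.12 N m, reached once the plate is clamped; then the knob slips clockwise and stays where left. 0.25 rad is one click. Knob angle = screw + clutch.
- deck: Fixed sloping aluminium deck on a steel frame, 370 mm wide, 185 mm along its slope of 25 degrees, which faces the robot and up; three stations 130 mm apart. Origin: middle of its lower front edge, on the bench; x away from the robot, z up.
- oil_bottle: Bystander: green plastic oil bottle, 52 mm across, 130 mm tall. Not to be disturbed. Origin: centre of its underside as it was put down.
- jar: Bystander: glass jar with a steel lid, 60 mm across, 70 mm tall. Not to be disturbed. Origin: centre of its underside as it was put down.
- solder_tin: Bystander: round brass tin, 48 mm across, 22 mm tall. Not to be disturbed. Origin: centre of its underside as it was put down.
- bench_block: Bystander: steel bench block, 60 x 60 x 22 mm. Not to be disturbed. Origin: centre of its underside as it was put down.
- hammer: Bystander: small hammer, 220 mm long. Not to be disturbed. Origin: centre of its underside as it was put down.
- brush: Bystander: bench brush, 200 mm long. Not to be disturbed. Origin: centre of its underside as it was put down.
- pliers: Bystander: red-handled pliers, about 110 mm long. Not to be disturbed. Origin: centre of its underside as it was put down.
Mind the look-alikes: they are no part of the job. What is shaped like the part that bears wax_grip but pink is not meant. Leave any pink look-alike of the part that bears rest_grip alone.

How it is judged:
By the outcome, as a careful person would: the job done as asked, in the order asked, and still so for the second after the job is handed in, with the robot touching nothing.
Of bur_plate, rest_plate, wax_plate only 2 to 3 are there at a start; the rules pass over those that are not, and their reading is None.
At some moment in a run one of bur_plate, rest_plate, wax_plate may be knocked a few centimetres aside while the robot is not near it.
It also fails if it takes over 210 s, if anything falls off the work surface, if the arm or the gripper's body presses on something with over 40 N, if the wrist force passes 120 N, or if a joint passes its speed limit or range.

## Working session

There is one attempt and no reset: what is moved stays moved. The work goes in short steps, Python scripts to look and compute and a tool call to move; the robot and the scene stay as the last step left them, time stands still between calls to the robot, and variables do not carry over. Pictures are saved under pics/ and viewed, at most 14 in all, crops included, and the job is handed in when it is done.

Besides the shell and the picture viewer there is one more tool, called in YAML: its name, and indented under it one key for each argument. servo_tool: Moves the arm, as the interface text tells. Its arguments: {"type":"object","properties":{"deltas":{"type":"array"},"newtons":{"type":"number"}},"required":["deltas"]}

```bash
mkdir -p pics; ls
cat > h.py <<'E'
import numpy as np, cv2
from scipy.spatial.transform import Rotation as R
from rig import robot
def cal(n):
    c=robot.calibration(n); o=np.array(c['orientation'])
    Rm=R.from_rotvec(o).as_matrix() if o.shape==(3,) else o
    return np.array(c['mtx']),c['k1'],np.array(c['position']),Rm
def ray(c,uv):
    K,k1,p,Rm=c
    d=cv2.undistortPoints(np.array([[uv]],float),K,np.array([k1,0,0,0,0.]))[0,0]
    v=Rm@np.array([d[0],-d[1],-1]); return p,v/np.linalg.norm(v)
def onz(c,uv,z):
    p,v=ray(c,uv); return p+v*(z-p[2])/v[2]
def onplane(c,uv,q,n):
    p,v=ray(c,uv); return p+v*(np.dot(np.array(q)-p,n)/np.dot(v,n))
def proj(c,P):
    K,k1,p,Rm=c
    q=Rm.T@(np.array(P)-p); x,y=q[0]/-q[2],-q[1]/-q[2]; s=1+k1*(x*x+y*y)
    return K[0,0]*x*s+K[0,2],K[1,1]*y*s+K[1,2]
def snap(n,f):
    c=cal(n); im=robot.get_image(n); cv2.imwrite('pics/'+f,im[:,:,::-1]); return c,im
E
python3 - <<'E'
from h import *
for n in ['scene','side','wrist']:
    print(n,robot.calibration(n)); snap(n,n+'0.png')
print(robot.get_obs())
E
```

```text
pics
scene {'mtx': array([[500.79935112,   0.        , 324.0574658 ],
       [  0.        , 500.79935112, 246.12932934],
       [  0.        ,   0.        ,   1.        ]]), 'k1': -0.00700389625235346, 'position': array([ 1.46758107, -0.52254385,  0.82578621]), 'orientation': array([0.87708494, 0.50516248, 0.99045882])}
side {'mtx': array([[539.79532355,   0.        , 316.38399099],
       [  0.        , 539.79532355, 243.50675926],
       [  0.        ,   0.        ,   1.        ]]), 'k1': -0.014944596420900987, 'position': array([-0.13875341, -0.59759675,  1.09318789]), 'orientation': array([ 0.66962294, -0.30590532, -0.8151697 ])}
wrist {'mtx': array([[348.80019599,   0.        , 321.43401015],
       [  0.        , 348.80019599, 238.54199206],
       [  0.        ,   0.        ,   1.        ]]), 'k1': 0.013166878141940033, 'position': array([0.12710429, 0.59213707, 0.38392213]), 'orientation': array([-0.2628484 , -0.18268082,  1.21398463])}
{'clock': 0.15, 'joint_pos': array([ 1.16730774e+00,  9.16977554e-02,  1.23160125e+00,  3.03347279e-05,
        1.81981529e+00, -5.67163225e-02]), 'dq': array([-0.00068397, -0.0022153 , -0.00177483,  0.00139914,  0.0007319 ,
        0.0004779 ]), 'tau': array([ 1.36488587e-03, -4.47044313e+01, -4.06908309e+01,  6.99385721e-02,
        2.74342712e-02, -8.64028311e-05]), 'tool_pos': array([0.20383005, 0.56407457, 0.22176407]), 'tcp_rot': array([-5.41906975e-01, -3.09411951e+00,  2.31637364e-03]), 'wrist_force': array([ 0.06008432, -0.11776845,  0.13781112]), 'torque': array([-0.04780779,  0.00457662, -0.00674953]), 'grasp_force': 0.0, 'opening': 0.9982874654681267}
```

View pics/side0.png

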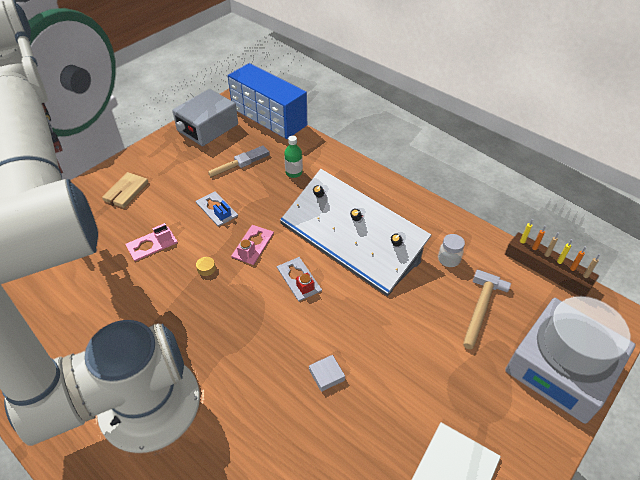

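View pics/scene0.png

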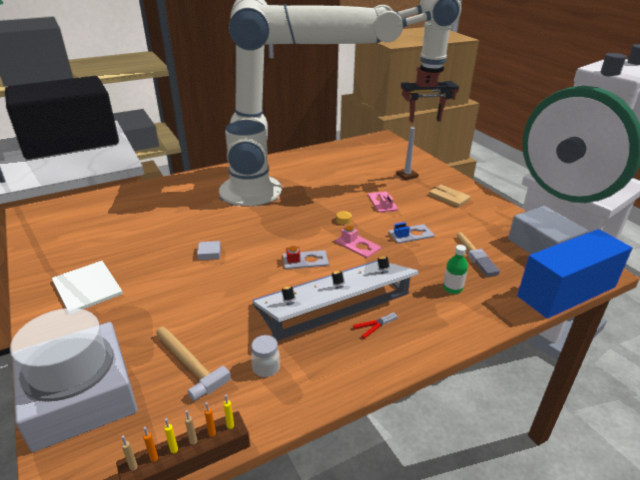

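The side view shows the wax plate at about (300,278) and the rest plate at (217,208). The pink look-alikes are at (152,242) and (253,244), and the knobs at (318,190), (355,214) and (396,239). There is no bur plate. Next I get a coarse fix on these, so the wrist camera can look closer.

```bash
cat >> h.py <<'E'
def tri(c1,u1,c2,u2):
    p,v=ray(c1,u1); q,w=ray(c2,u2)
    s=np.linalg.lstsq(np.c_[v,-w],q-p,rcond=None)[0]
    a,b=p+v*s[0],q+w*s[1]; return (a+b)/2,np.linalg.norm(a-b)
E
python3 - <<'E'
from h import *
a,b=cal('side'),cal('scene')
for s,t in [((318,189),(383,263)),((355,213),(337,277)),((396,239),(288,293))]: print(tri(a,s,b,t))
print('rest',onz(a,(221,208),.035),onz(a,(208,200),.006))
print('wax',onz(a,(306,279),.04),onz(a,(293,266),.006))
print('deckfront',[onz(a,p,.01) for p in ((283,222),(390,292))])
print('bottle',onz(a,(293,175),.0),'tin',onz(a,(205,270),.02),'jar',onz(a,(452,262),0))
o=robot.get_obs();Rt=R.from_rotvec(o['tcp_rot']).as_matrix();c=cal('wrist');print(Rt,Rt.T@(c[2]-o['tool_pos']),Rt.T@c[3])
E
```

```text
(array([0.66611672, 0.0950012 , 0.09008642]), np.float64(0.005958027480705853))
(array([ 0.66215243, -0.0348002 ,  0.08963278]), np.float64(0.004289873552101268))
(array([ 0.66085827, -0.16447591,  0.08805537]), np.float64(0.0006376247935375905))
rest [0.47883197 0.28805011 0.035     ] [0.49301217 0.36442756 0.006     ]
wax [ 0.44771627 -0.05403416  0.04      ] [0.47585203 0.01665742 0.006     ]
deckfront [array([0.56916886, 0.14018277, 0.01      ]), array([ 0.57086459, -0.22129902,  0.01      ])]
bottle [0.73676654 0.25804734 0.        ] tin [0.31205921 0.16725298 0.02      ] jar [ 0.76195314 -0.28297089  0.        ]
[[-9.40477097e-01  3.39856500e-01 -6.24477508e-04]
 [ 3.39857054e-01  9.40476080e-01 -1.38790239e-03]
 [ 1.15618509e-04 -1.51752350e-03 -9.99998842e-01]] [ 8.17148556e-02  7.22608332e-05 -1.62287533e-01] [[-5.34923853e-04  9.55117514e-01  2.96226683e-01]
 [ 9.99999764e-01  6.38638211e-04 -2.53356020e-04]
 [-4.31166451e-04  2.96226478e-01 -9.55117630e-01]]
```

servo_tool:
  deltas:
    - [0.023,-0.021,0,0,0,-6.7,0.0878]
    - [0.023,-0.021,0,0,0,-6.7,0.0878]
    - [0.023,-0.021,0,0,0,-6.7,0.0878]
    - [0.023,-0.021,0,0,0,-6.7,0.0878]
    - [0.023,-0.021,0,0,0,-6.7,0.0878]
    - [0.023,-0.021,0,0,0,-6.7,0.0878]
    - [0.023,-0.021,0,0,0,-6.7,0.0878]
    - [0.023,-0.021,0,0,0,-6.7,0.0878]
    - [0.023,-0.021,0,0,0,-6.7,0.0878]
    - [0.023,-0.021,0,0,0,-6.7,0.0878]

```text
clock: 0.98
tool_pos: [0.4348, 0.353, 0.2223]
tcp_rot: [-2.166, -2.275, 0.001]
wrist_force: [0.1, -0.4, -0.1]
opening: 1.0
grasp_force: 0.0
```

servo_tool:
  deltas:
    - [0.023,-0.021,0,0,0,-6.7,0.0878]
    - [0.023,-0.021,0,0,0,-6.7,0.0878]
    - [0,0,0,0,0,0,0.0878]
    - [0,0,0,0,0,0,0.0878]
    - [0,0,0,0,0,0,0.0878]

```text
clock: 1.4
tool_pos: [0.4796, 0.3125, 0.2223]
tcp_rot: [-2.41, -2.015, 0.001]
wrist_force: [-0.2, -0.1, 0.3]
opening: 0.998
grasp_force: 0.0
```

Run:
```python
from h import *
c,im=snap('wrist','w1.png')
hsv=cv2.cvtColor(im,cv2.COLOR_RGB2HSV)
m=cv2.inRange(hsv,(100,120,60),(125,255,255))
n,l,s,ct=cv2.connectedComponentsWithStats(m)
for i in range(1,n):
    if s[i,4]>100: print(s[i],ct[i])
```

```text
[ 309  210   33   40 1115] [324.95874439 228.48878924]
[426 405   8  44 159] [429.03144654 426.24528302]
```

View pics/w1.png

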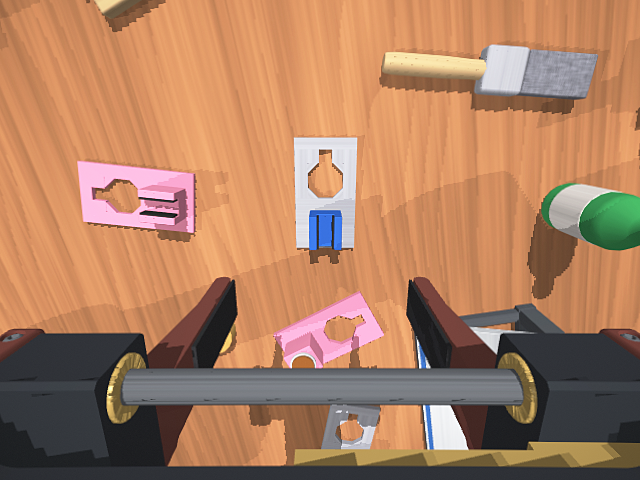

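The rest plate shows clearly. Its corners are about (294,137), (357,137), (297,249) and (354,249), and its opening is at (325,178). I'll fit the plate from a grey mask cast onto z = 6 mm.

```bash
cat >> h.py <<'E'
def plate(c,im,lo,hi,roi=None,zt=.006):
    """plate pose from grey plate mask joined with its block colour; returns block-centre xy, yaw (deg)"""
    hsv=cv2.cvtColor(im,cv2.COLOR_RGB2HSV)
    g=cv2.inRange(hsv,(0,0,110),(180,45,255)); b=cv2.inRange(hsv,lo,hi)
    if roi:
        k=np.zeros_like(g); x0,y0,x1,y1=roi; k[y0:y1,x0:x1]=255; g&=k; b&=k
    n,l,s,ct=cv2.connectedComponentsWithStats(g|b)
    i=max(range(1,n),key=lambda i:((l==i)&(b>0)).sum())
    m=((l==i)).astype(np.uint8)*255
    cs,h=cv2.findContours(m,cv2.RETR_CCOMP,cv2.CHAIN_APPROX_NONE)
    j=max(range(len(cs)),key=lambda j:cv2.contourArea(cs[j]))
    P=np.array([onz(c,p[0]+0.0,zt)[:2] for p in cs[j]])
    (ctr,wh,a)=cv2.minAreaRect((P*1000).astype(np.float32))
    box=cv2.boxPoints((ctr,wh,a))/1000; ctr=np.array(ctr)/1000
    e=[box[1]-box[0],box[2]-box[1]]; e=max(e,key=np.linalg.norm); e=e/np.linalg.norm(e)
    B=cv2.findNonZero(b&m).mean(axis=(0,1)); bp=onz(c,B,.03)[:2]
    if np.dot(e,bp-ctr)>0: e=-e
    holes=[cs[k] for k in range(len(cs)) if h[0][k][3]==j and cv2.contourArea(cs[k])>30]
    print('rect mm',wh,'ctr',ctr,'block rough',bp)
    for q in holes:
        Q=np.array([onz(c,p[0]+0.0,zt)[:2] for p in q]); s=(Q-ctr)@e; t=(Q-ctr)@np.array([-e[1],e[0]])
        print('hole along',s.min()+.0345,s.max()+.0345,'across',t.min(),t.max())
    print('block centre',ctr-e*.0345,'yaw',np.degrees(np.arctan2(e[1],e[0])))
E
python3 - <<'E'
from h import *
c=cal('wrist'); im=cv2.imread('pics/w1.png')[:,:,::-1].copy()
plate(c,im,(100,120,60),(125,255,255),(270,120,380,262))
for p in ((294,137),(357,137),(354,249),(297,249)):print(onz(c,p,.006))
for p in ((310,211),(341,211)):print(onz(c,p,.038))
E
```

```text
rect mm (123.29216003417969, 66.11599731445312) ctr [0.48509985 0.32561423] block rough [0.47977159 0.29555958]
hole along 0.031994130935840547 0.08508303057444011 across -0.019758552694612682 0.019363060068479713
block centre [0.47896035 0.29166491] yaw 79.749245
[0.4642655  0.39200865 0.006     ]
[0.52885347 0.38040282 0.006     ]
[0.5073725  0.25901488 0.006     ]
[0.44300349 0.27056216 0.006     ]
[0.46833454 0.31860054 0.038     ]
[0.49932881 0.31303707 0.038     ]
```

servo_tool:
  deltas:
    - [0,-0.0035,-0.03,0,0,0,0.0878]
    - [0,-0.0035,-0.03,0,0,0,0.0878]
    - [0,-0.0035,-0.03,0,0,0,0.0878]
    - [0,-0.0035,-0.03,0,0,0,0.0878]
    - [0,-0.0035,-0.03,0,0,0,0.0878]
    - [0,-0.003,-0.03,0,0,0,0.0878]
    - [0,0,-0.02,0,0,0,0.0878]
    - [0,0,-0.012,0,0,0,0.0878]
    - [0,0,0,0,0,0,0.0878]
    - [0,0,0,0,0,0,0.03]
  newtons: 35

```text
clock: 2.28
tool_pos: [0.4795, 0.2926, 0.0111]
tcp_rot: [-2.41, -2.016, 0.0]
wrist_force: [0.7, -0.4, -0.3]
opening: 0.96
grasp_force: 0.0
```

servo_tool:
  deltas:
    - [0,0,0,0,0,0,0.02]
    - [0,0,0,0,0,0,0.02]
    - [0,0,0,0,0,0,0.02]
    - [0,0,0,0,0,0,0.02]
    - [0,0,0,0,0,0,0.02]
    - [0,0,0,0,0,0,0.02]
    - [0,0,0,0,0,0,0.02]
    - [0,0,0,0,0,0,0.02]

```text
clock: 2.95
tool_pos: [0.4799, 0.2918, 0.0107]
tcp_rot: [-2.411, -2.014, 0.0]
wrist_force: [-0.8, 0.2, 0.1]
opening: 0.384
grasp_force: 35.0
```

servo_tool:
  deltas:
    - [0,0,0.02,0,0,0,0.02]
    - [0,0,0.035,0,0,0,0.02]
    - [0,0,0.035,0,0,0,0.02]
    - [0,0,0.035,0,0,0,0.02]
    - [0,0,0.035,0,0,0,0.02]
    - [0.006,-0.016,0.02,0,0,-6.65,0.02]
    - [0.006,-0.016,0.02,0,0,-6.65,0.02]
    - [0.006,-0.016,0.0,0,0,-6.65,0.02]
    - [0.006,-0.016,0,0,0,-6.65,0.02]
    - [0.006,-0.016,0,0,0,-6.65,0.02]

```text
clock: 3.78
tool_pos: [0.5101, 0.2111, 0.2105]
tcp_rot: [-2.89, -1.232, 0.0]
wrist_force: [0.6, -0.1, -2.5]
opening: 0.384
grasp_force: 35.0
```

servo_tool:
  deltas:
    - [0.006,-0.017,0,0,0,-6.65,0.02]
    - [0.006,-0.016,0,0,0,-6.65,0.02]
    - [0.006,-0.017,0.0,0,0,-6.65,0.02]
    - [0.006,-0.016,0,0,0,-6.65,0.02]
    - [0.006,-0.017,0,0,0,-6.65,0.02]
    - [0.005,-0.017,0,0,0,-6.65,0.02]
    - [0.005,-0.017,0,0,0,-6.65,0.02]
    - [0,0,0,0,0,0,0.02]
    - [0,0,0,0,0,0,0.02]
    - [0,0,0,0,0,0,0.02]

```text
clock: 4.62
tool_pos: [0.5497, 0.0952, 0.2101]
tcp_rot: [-3.141, -0.002, 0.002]
wrist_force: [0.4, 0.4, -3.0]
opening: 0.382
grasp_force: 35.0
```

Run:
```python
from h import *
c,im=snap('wrist','w2.png')
```

```text
(no output)
```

View pics/w2.png

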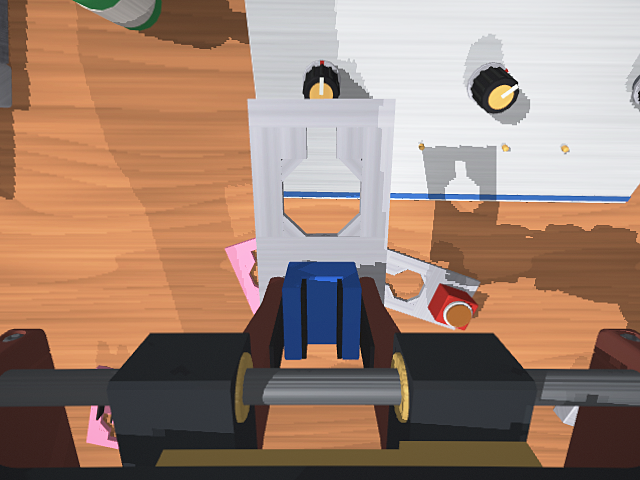

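servo_tool:
  deltas:
    - [0,0,0,0,-6.25,0,0.02]
    - [0,0,0,0,-6.25,0,0.02]
    - [0,0,0,0,-6.25,0,0.02]
    - [0,0,0,0,-6.25,0,0.02]
    - [0,0,0,0,0,0,0.02]
    - [0,0,0,0,0,0,0.02]
    - [0,0,0,0,0,0,0.02]

```text
clock: 5.25
tool_pos: [0.5502, 0.0954, 0.212]
tcp_rot: [-3.067, -0.0, -0.679]
wrist_force: [0.3, -0.3, -1.9]
opening: 0.383
grasp_force: 35.0
```

Run:
```python
from h import *
c,im=snap('wrist','w3.png')
print(robot.get_obs()['tool_pos'],robot.get_obs()['tcp_rot'])
np.save('c3.npy',np.array([c[2],*c[3]]))
```

```text
[0.55086245 0.0952633  0.21233641] [-3.06641847e+00  6.41717143e-04 -6.79945209e-01]
```

View pics/w3.png

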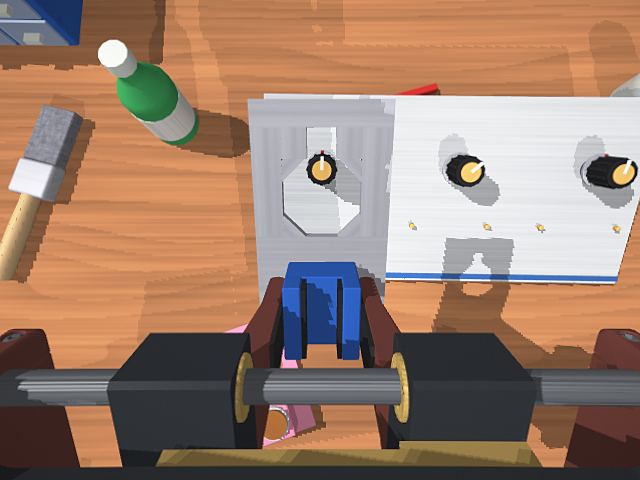

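The tilted view shows the knob cap at (321,171), seen through the plate's opening, with the neighbouring caps at (470,172) and (622,173). The pins are at (412,226), (487,226), (540,227) and (616,228). I triangulate these with the previous view.

```bash
cat >> h.py <<'E'
def caps(im,rois):
    hsv=cv2.cvtColor(im,cv2.COLOR_RGB2HSV); o=[]
    g=cv2.inRange(hsv,(12,90,150),(28,255,255))
    for (x,y) in rois:
        m=np.zeros_like(g); m[y-18:y+18,max(0,x-18):x+18]=g[y-18:y+18,max(0,x-18):x+18]
        cs,_=cv2.findContours(m,cv2.RETR_EXTERNAL,cv2.CHAIN_APPROX_NONE)
        pts=np.vstack([k for k in cs if cv2.contourArea(k)>8]); (cc,r)=cv2.minEnclosingCircle(pts)
        o.append((cc,r))
    return o
def camat(tp,rv):
    """wrist camera pose from a tool pose"""
    Rt=R.from_rotvec(rv).as_matrix(); K,k1,p,Rm=cal('wrist'); o=robot.get_obs()
    R0=R.from_rotvec(o['tcp_rot']).as_matrix()
    return K,k1,np.array(tp)+Rt@R0.T@(p-o['tool_pos']),Rt@R0.T@Rm
E
python3 - <<'E'
from h import *
a=camat([.5497,.0952,.2101],[-3.141,-.002,.002]); b=cal('wrist')
i2=cv2.imread('pics/w2.png')[:,:,::-1].copy(); i3=cv2.imread('pics/w3.png')[:,:,::-1].copy()
k2=caps(i2,[(321,90),(502,96)]); k3=caps(i3,[(321,171),(470,172),(622,173)]); print(k2,k3)
for i in range(2): print('cap',tri(a,k2[i][0],b,k3[i][0]))
for s,t in [((421,146),(412,226)),((505,147),(487,226)),((564,148),(540,227))]: print('pin',tri(a,s,b,t))
th=np.radians(25);n=np.array([-np.sin(th),0,np.cos(th)]);k0=tri(a,k2[0][0],b,k3[0][0])[0]
for k in k3: print(onplane(b,k[0],k0,n))
for p in [(412,226),(487,226),(540,227),(616,228)]: print('pin',onplane(b,p,k0-n*.033,n))
print('deck edge',[onplane(b,p,k0-n*.0385,n) for p in ((390,278),(615,283))])
E
```

```text
[((320.83746337890625, 93.92414855957031), 11.578661918640137), ((500.5, 96.5), 14.159902572631836)] [((321.29400634765625, 169.94635009765625), 9.782883644104004), ((470.6907653808594, 172.07803344726562), 10.516690254211426), ((622.90625, 173.09375), 11.533424377441406)]
cap (array([0.65608973, 0.09577413, 0.10272224]), np.float64(0.0003439444771623645))
cap (array([ 0.65432303, -0.033536  ,  0.10117319]), np.float64(0.00067937632547995))
pin (array([0.61748355, 0.00338542, 0.0406207 ]), np.float64(0.001451023610346375))
pin (array([ 0.61665203, -0.07134835,  0.04462472]), np.float64(0.0012231296982011225))
pin (array([ 0.61559539, -0.12463156,  0.0442587 ]), np.float64(0.0011400881543114137))
[0.65608896 0.09560216 0.10272188]
[ 0.6541899  -0.03361203  0.10183634]
[ 0.65291397 -0.16364096  0.10124136]
pin [0.61632059 0.00450888 0.04776612]
pin [ 0.61623204 -0.07053783  0.04772483]
pin [ 0.61522115 -0.12341002  0.04725344]
pin [ 0.61417492 -0.19857565  0.04676557]
deck edge [array([0.56505281, 0.02221184, 0.01779098]), array([ 0.55999414, -0.21721594,  0.01543208])]
```

servo_tool:
  deltas:
    - [0.0077,0.001,-0.017,0,0,-0.7,0.02]
    - [0.0077,0,-0.017,0,0,0,0.02]
    - [0.0077,0,-0.017,0,0,0,0.02]
    - [0.0077,0,-0.017,0,0,0,0.02]
    - [0.0077,0,-0.017,0,0,0,0.02]
    - [0.0075,0,-0.017,0,0,0,0.02]
    - [0,0,0,0,0,0,0.02]
    - [0,0,0,0,0,0,0.02]
    - [0,0,0,0,0,0,0.02]
    - [0,0,0,0,0,0,0.02]

```text
clock: 6.13
tool_pos: [0.597, 0.0959, 0.1109]
tcp_rot: [3.064, -0.021, 0.683]
wrist_force: [0.2, 0.2, -2.5]
opening: 0.383
grasp_force: 35.0
```

Run:
```python
from h import *
c,im=snap('wrist','w4.png')
o=robot.get_obs();print(o['tool_pos'],o['tcp_rot'])
T=R.from_rotvec(o['tcp_rot']).as_matrix(); print(T)
k=caps(im,[tuple(int(v) for v in proj(c,[.656,.0956,.1025]))]); print(k)
# plate-plane features in tool frame: underside 10.7 mm beyond TCP... opening centre
oc=o['tool_pos']+T@np.array([.05,0,.0107]); print('predicted opening centre px',proj(c,oc),'top',proj(c,o['tool_pos']+T@np.array([.05,0,.0047])))
cv2.imwrite('pics/w4c.png',cv2.resize(im[60:340,180:460,::-1],None,fx=2,fy=2))
p,v=ray(c,k[0][0]);print('cap axis at h est',onplane(c,k[0][0],[.656,.0956,.1025],-T[:,2]))
```

```text
[0.59681475 0.09597428 0.11086853] [ 3.06428418 -0.02057534  0.68344525]
[[ 9.05142879e-01 -1.32165983e-02  4.24901978e-01]
 [-1.23677971e-02 -9.99912205e-01 -4.75595444e-03]
 [ 4.24927532e-01 -9.50283163e-04 -9.05226872e-01]]Traceback (most recent call last):
  File "<stdin>", line 5, in <module>
  File "h.py", line 55, in caps
    pts=np.vstack([k for k in cs if cv2.contourArea(k)>8]); (cc,r)=cv2.minEnclosingCircle(pts)
    return _nx.concatenate(arrs, 0, dtype=dtype, casting=casting)
           ~~~~~~~~~~~~~~~^^^^^^^^^^^^^^^^^^^^^^^^^^^^^^^^^^^^^^^
ValueError: need at least one array to concatenate
```

Run:
```python
from h import *
c=cal('wrist');im=cv2.imread('pics/w4.png')[:,:,::-1].copy();o=robot.get_obs()
T=R.from_rotvec(o['tcp_rot']).as_matrix()
q=proj(c,[.656,.0956,.1025])
print('cap px pred',q,'opening centre px, top/under',proj(c,o['tool_pos']+T@np.array([.05,0,.0047])),proj(c,o['tool_pos']+T@np.array([.05,0,.0107])))
cv2.imwrite('pics/w4c.png',cv2.resize(im[60:340,180:460,::-1],None,fx=2,fy=2))
```

```text
cap px pred (np.float64(320.91152189048717), np.float64(189.62003338210982)) opening centre px, top/under (np.float64(321.647977077163), np.float64(199.05460974767493)) (np.float64(321.6424474725207), np.float64(196.79990022138946))
```

View pics/w4c.png

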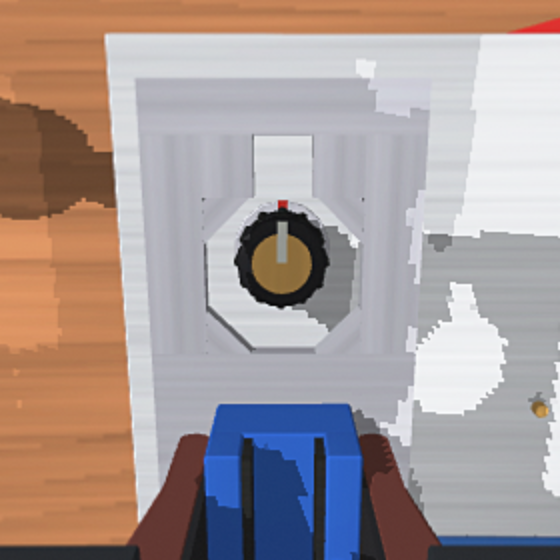

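The cap is at (321,191.5) and the opening's centre at about (322,197). Along the slope that is within about 1 mm of the prediction. I shift 1 mm down-slope and lower along the deck normal.

servo_tool:
  deltas:
    - [-0.0009,0,-0.0004,0,0,0,0.02]
    - [0.0034,0,-0.0072,0,0,0,0.02]
    - [0.0034,0,-0.0072,0,0,0,0.02]
    - [0.0034,0,-0.0072,0,0,0,0.02]
    - [0.0034,0,-0.0072,0,0,0,0.02]
    - [0.0034,0,-0.0072,0,0,0,0.02]
    - [0.0034,0,-0.0072,0,0,0,0.02]
    - [0,0,0,0,0,0,0.02]
    - [0,0,0,0,0,0,0.02]

```text
clock: 6.93
tool_pos: [0.6151, 0.0957, 0.0638]
tcp_rot: [3.065, -0.021, 0.676]
wrist_force: [-0.3, 1.0, -1.9]
opening: 0.387
grasp_force: 35.0
```

servo_tool:
  deltas:
    - [0.0017,0,-0.0036,0,0,0,0.02]
    - [0,0,0,0,0,0,0.02]
    - [0,0,0,0,0,0,0.02]

```text
clock: 7.18
tool_pos: [0.6172, 0.0958, 0.0616]
tcp_rot: [3.065, -0.021, 0.68]
wrist_force: [-0.4, -0.7, -2.9]
opening: 0.388
grasp_force: 35.0
```

servo_tool:
  deltas:
    - [0.0008,0,-0.0018,0,0,0,0.02]
    - [0,0,0,0,0,0,0.02]
    - [0,0,0,0,0,0,0.02]

```text
clock: 7.43
tool_pos: [0.6179, 0.0958, 0.0597]
tcp_rot: [3.065, -0.021, 0.68]
wrist_force: [0.0, 0.8, -1.6]
opening: 0.386
grasp_force: 35.0
```

servo_tool:
  deltas:
    - [0.0008,0,-0.0018,0,0,0,0.02]
    - [0,0,0,0,0,0,0.02]
    - [0,0,0,0,0,0,0.02]

```text
clock: 7.68
tool_pos: [0.6187, 0.0958, 0.0576]
tcp_rot: [3.065, -0.021, 0.679]
wrist_force: [0.4, 0.4, -1.9]
opening: 0.381
grasp_force: 35.0
```

servo_tool:
  deltas:
    - [0.0006,0,-0.0014,0,0,0,0.02]
    - [0,0,0,0,0,0,0.02]
    - [0,0,0,0,0,0,0.02]

```text
clock: 7.93
tool_pos: [0.6193, 0.0958, 0.0563]
tcp_rot: [3.065, -0.021, 0.679]
wrist_force: [-0.8, -1.2, -1.9]
opening: 0.382
grasp_force: 35.0
```

servo_tool:
  deltas:
    - [0.0004,0,-0.0009,0,0,0,0.02]
    - [0,0,0,0,0,0,0.02]
    - [0,0,0,0,0,0,0.02]

```text
clock: 8.18
tool_pos: [0.6197, 0.0958, 0.0554]
tcp_rot: [3.065, -0.021, 0.679]
wrist_force: [-0.2, -0.3, -2.4]
opening: 0.387
grasp_force: 35.0
```

Est. height of the underside is now about 1 mm. I continue in small steps until contact.

servo_tool:
  deltas:
    - [0.0004,0,-0.0009,0,0,0,0.02]
    - [0,0,0,0,0,0,0.02]
    - [0,0,0,0,0,0,0.02]

```text
clock: 8.43
tool_pos: [0.6201, 0.0958, 0.0545]
tcp_rot: [3.065, -0.021, 0.679]
wrist_force: [-0.4, 0.2, -2.7]
opening: 0.388
grasp_force: 35.0
```

servo_tool:
  deltas:
    - [0.0004,0,-0.0009,0,0,0,0.02]
    - [0,0,0,0,0,0,0.02]
    - [0,0,0,0,0,0,0.02]

```text
clock: 8.68
tool_pos: [0.6205, 0.0958, 0.0536]
tcp_rot: [3.065, -0.021, 0.679]
wrist_force: [-0.1, -0.4, -2.8]
opening: 0.386
grasp_force: 35.0
```

servo_tool:
  deltas:
    - [0.0004,0,-0.0009,0,0,0,0.02]
    - [0,0,0,0,0,0,0.02]
    - [0,0,0,0,0,0,0.02]

```text
clock: 8.93
tool_pos: [0.6209, 0.0958, 0.0527]
tcp_rot: [3.065, -0.021, 0.679]
wrist_force: [0.3, 0.2, -0.7]
opening: 0.384
grasp_force: 35.0
```

servo_tool:
  deltas:
    - [0.0004,0,-0.0009,0,0,0,0.02]
    - [0,0,0,0,0,0,0.02]
    - [0,0,0,0,0,0,0.02]

```text
clock: 9.18
tool_pos: [0.6211, 0.0958, 0.0527]
tcp_rot: [3.065, -0.021, 0.679]
wrist_force: [-7.0, -1.0, 2.7]
opening: 0.386
grasp_force: 35.0
```

servo_tool:
  deltas:
    - [0.0004,0,-0.0009,0,0,0,0.02]
    - [0,0,0,0,0,0,0.02]
    - [0,0,0,0,0,0,0.02]

```text
clock: 9.43
tool_pos: [0.6211, 0.0958, 0.0527]
tcp_rot: [3.065, -0.021, 0.678]
wrist_force: [-14.0, -0.9, 9.4]
opening: 0.384
grasp_force: 35.0
```

Run:
```python
from h import *
c,im=snap('wrist','w5.png')
cv2.imwrite('pics/w5c.png',cv2.resize(im[80:360,140:500,::-1],None,fx=2,fy=2))
```

```text
(no output)
```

View pics/w5c.png

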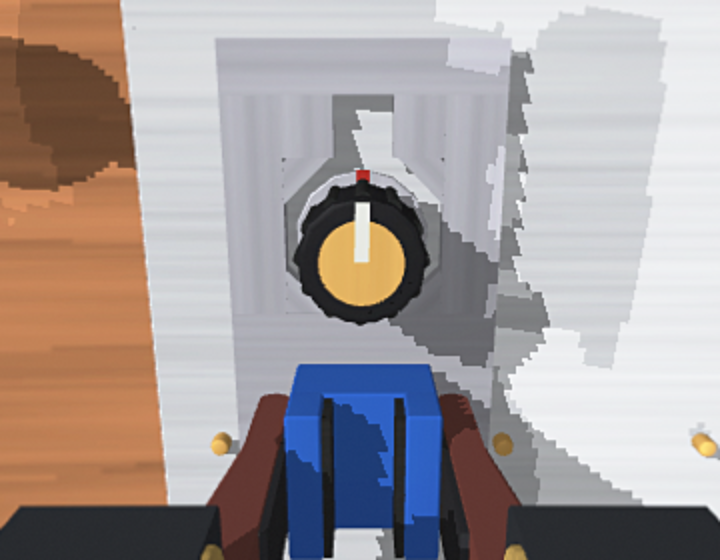

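The plate is flat on the face, with the flange inside the opening and both pins (crop 220,443 and 502,443) either side of the plate. I ease the pressure and slide it down.

servo_tool:
  deltas:
    - [-0.0005,0.0003,0.0011,0,0,0,0.02]
    - [-0.0041,0.0001,-0.0019,0,0,0,0.02]
    - [-0.0041,0,-0.0019,0,0,0,0.02]
    - [-0.0041,0.0001,-0.0019,0,0,0,0.02]
    - [-0.0041,0,-0.0019,0,0,0,0.02]
    - [0,0,0,0,0,0,0.02]
    - [0,0,0,0,0,0,0.02]

```text
clock: 10.07
tool_pos: [0.6045, 0.0964, 0.0449]
tcp_rot: [3.065, -0.02, 0.68]
wrist_force: [-5.1, -0.1, 5.2]
opening: 0.389
grasp_force: 35.0
```

servo_tool:
  deltas:
    - [-0.0027,0.0001,-0.0013,0,0,0,0.02]
    - [-0.0027,0,-0.0013,0,0,0,0.02]
    - [0,0,0,0,0,0,0.02]
    - [0,0,0,0,0,0,0.02]

```text
clock: 10.4
tool_pos: [0.5999, 0.0965, 0.0428]
tcp_rot: [3.064, -0.02, 0.682]
wrist_force: [-1.4, 0.1, 5.8]
opening: 0.388
grasp_force: 35.0
```

servo_tool:
  deltas:
    - [-0.0018,0,-0.0008,0,0,0,0.02]
    - [0,0,0,0,0,0,0.02]
    - [0,0,0,0,0,0,0.02]

```text
clock: 10.65
tool_pos: [0.5981, 0.0965, 0.042]
tcp_rot: [3.064, -0.02, 0.682]
wrist_force: [0.8, 0.3, 5.4]
opening: 0.387
grasp_force: 35.0
```

servo_tool:
  deltas:
    - [-0.0014,0,-0.0006,0,0,0,0.02]
    - [0,0,0,0,0,0,0.02]
    - [0,0,0,0,0,0,0.02]

```text
clock: 10.9
tool_pos: [0.5967, 0.0965, 0.0413]
tcp_rot: [3.064, -0.021, 0.682]
wrist_force: [-0.2, 0.4, 6.4]
opening: 0.386
grasp_force: 35.0
```

servo_tool:
  deltas:
    - [-0.0014,0,-0.0006,0,0,0,0.02]
    - [0,0,0,0,0,0,0.02]
    - [0,0,0,0,0,0,0.02]

```text
clock: 11.15
tool_pos: [0.5956, 0.0964, 0.0408]
tcp_rot: [3.064, -0.021, 0.683]
wrist_force: [4.2, 0.8, 5.4]
opening: 0.383
grasp_force: 35.0
```

servo_tool:
  deltas:
    - [-0.0014,0,-0.0006,0,0,0,0.02]
    - [0,0,0,0,0,0,0.02]
    - [0,0,0,0,0,0,0.02]

```text
clock: 11.4
tool_pos: [0.5954, 0.0965, 0.0408]
tcp_rot: [3.063, -0.021, 0.687]
wrist_force: [11.8, -0.1, 1.7]
opening: 0.389
grasp_force: 35.0
```

servo_tool:
  deltas:
    - [-0.0014,0,-0.0006,0,0,0,0.02]
    - [0,0,0,0,0,0,0.02]
    - [0,0,0,0,0,0,0.02]

```text
clock: 11.65
tool_pos: [0.5951, 0.0964, 0.0407]
tcp_rot: [3.063, -0.021, 0.692]
wrist_force: [20.1, 0.6, -1.4]
opening: 0.386
grasp_force: 35.0
```

Home contact came at about 28.2 mm of travel. I relieve the push, release, and rise along the normal.

servo_tool:
  deltas:
    - [0.0022,0,0.001,0,0,0,0.02]
    - [0,0,0,0,0,0,0.02]
    - [0,0,0,0,0,0,0.06]
    - [0,0,0,0,0,0,0.085]
    - [0,0,0,0,0,0,0.085]
    - [0,0,0,0,0,0,0.085]
    - [0,0,0,0,0,0,0.085]
    - [-0.0043,0,0.0091,0,0,0,0.085]
    - [-0.0085,0,0.0181,0,0,0,0.085]
    - [-0.0106,0,0.0226,0,0,0,0.085]

```text
clock: 12.48
tool_pos: [0.5692, 0.0961, 0.0882]
tcp_rot: [3.066, -0.021, 0.673]
wrist_force: [1.1, 0.7, -0.2]
opening: 0.947
grasp_force: 0.0
```

Run:
```python
from h import *
o=robot.get_obs(); print(o['joint_pos'],o['tool_pos'],o['tcp_rot'],o['opening'])
c,im=snap('wrist','w6.png')
cv2.imwrite('pics/w6c.png',cv2.resize(im[40:340,120:520,::-1],None,fx=1.9,fy=1.9))
```

```text
[ 0.14966423 -0.34086962  1.92251495 -0.07527259  1.1339689   1.75104783] [0.56924319 0.09614818 0.0881803 ] [ 3.0655369  -0.02066937  0.67288214] 0.9474089561202929
```

View pics/w6c.png

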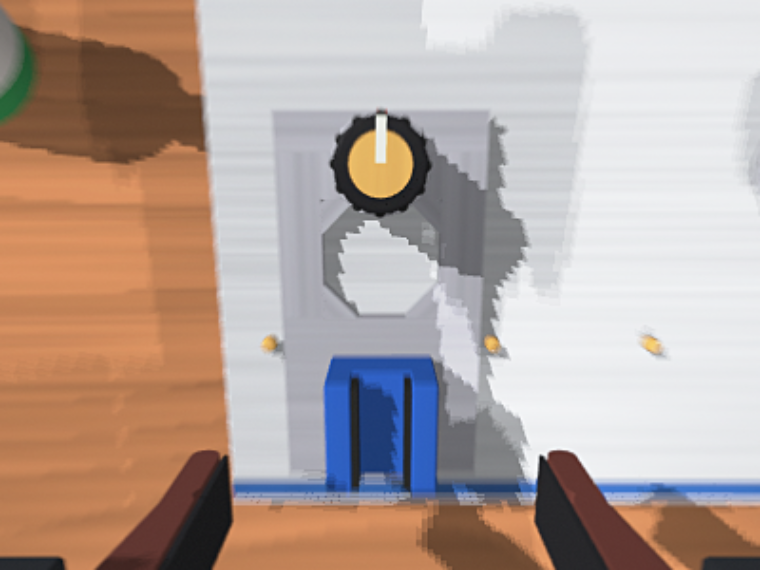

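Plate fully home, with the slot end at the stud under the knob and the block between and below the pins. I go above the knob, turning −180° about the tool axis to wind back the last joint.

servo_tool:
  deltas:
    - [0.008,0,0.0022,-2.94,0.035,6.263,0.085]
    - [0.008,0,0.0022,-2.94,0.035,6.263,0.085]
    - [0.008,0,0.0022,-2.94,0.035,6.263,0.085]
    - [0.008,0,0.0022,-2.94,0.035,6.263,0.085]
    - [0.008,0,0.0022,-2.94,0.035,6.263,0.085]
    - [0.008,0,0.0022,-2.94,0.035,6.263,0.085]
    - [0.008,0,0.0022,-2.94,0.035,6.263,0.085]
    - [0.008,0,0.0022,-2.94,0.035,6.263,0.085]
    - [0.008,0,0.0022,-2.94,0.035,6.263,0.085]
    - [0.009,-0.0005,0.0022,-2.94,0.035,6.263,0.085]

```text
clock: 13.37
tool_pos: [0.652, 0.096, 0.1121]
tcp_rot: [2.346, 1.605, 0.516]
wrist_force: [0.4, -0.6, 0.3]
opening: 0.969
grasp_force: 0.0
```

servo_tool:
  deltas:
    - [0,0,0,-2.94,0.035,6.263,0.085]
    - [0,0,0,-2.94,0.035,6.263,0.085]
    - [0,0,0,-2.94,0.035,6.263,0.085]
    - [0,0,0,-2.94,0.035,6.263,0.085]
    - [0,0,0,-2.94,0.035,6.263,0.085]
    - [0,0,0,-2.94,0.035,6.263,0.085]
    - [0,0,0,-2.94,0.035,6.263,0.085]
    - [0,0,0,-2.94,0.035,6.263,0.085]
    - [0,0,0,-2.94,0.035,6.263,0.085]
    - [0,0,0,-2.94,0.035,6.263,0.085]

```text
clock: 14.2
tool_pos: [0.6517, 0.0959, 0.112]
tcp_rot: [0.976, 2.539, 0.21]
wrist_force: [0.2, 0.7, -0.1]
opening: 0.966
grasp_force: 0.0
```

servo_tool:
  deltas:
    - [0,0,0,-2.94,0.035,6.263,0.06]
    - [0,0,0,-2.94,0.035,6.263,0.06]
    - [0,0,0,-2.94,0.035,6.263,0.06]
    - [0,0,0,-2.94,0.035,6.263,0.06]
    - [0,0,0,-2.94,0.035,6.263,0.06]
    - [0,0,0,-2.94,0.035,6.263,0.06]
    - [0,0,0,0,0,0,0.06]
    - [0,0,0,0,0,0,0.06]
    - [0,0,0,0,0,0,0.06]

```text
clock: 14.95
tool_pos: [0.6518, 0.0959, 0.1118]
tcp_rot: [0.025, 2.7, -0.001]
wrist_force: [0.2, -0.3, 0.0]
opening: 0.681
grasp_force: 0.0
```

Run:
```python
from h import *
o=robot.get_obs(); print(o['joint_pos'],o['tool_pos'],o['tcp_rot'],o['opening'])
T=R.from_rotvec(o['tcp_rot']).as_matrix();print(T)
c,im=snap('wrist','w7.png')
F=np.array([.6715,.0954,.0647]); n=np.array([-.425,.005,.905])
print('cap pred',proj(c,F+.0385*n)); print('tool frame of stud face',T.T@(F-o['tool_pos']))
a=camat([.56924,.09615,.08818],[3.0655,-.02067,.67288]);print('cap in w6 pred',proj(a,F+.0385*n),'seen 320,125.8')
cv2.imwrite('pics/w7c.png',im[100:460,120:520,::-1])
```

```text
[ 0.12547143 -0.12750243  1.7023554  -0.06457829  1.12946701 -1.4118685 ] [0.65178122 0.09593542 0.11179482] [ 2.54342226e-02  2.69977115e+00 -1.23270907e-03] 0.6812519220015644
[[-0.90385668  0.01813118  0.42745101]
 [ 0.01774083  0.99983063 -0.00489634]
 [-0.42746739  0.00315775 -0.90402525]]
cap pred (np.float64(320.7644834745253), np.float64(282.544019919373))
tool frame of stud face [ 0.00229905 -0.00032652  0.05100634]
cap in w6 pred (np.float64(320.030154003683), np.float64(127.76990093357242)) seen 320,125.8
```

View pics/w7c.png

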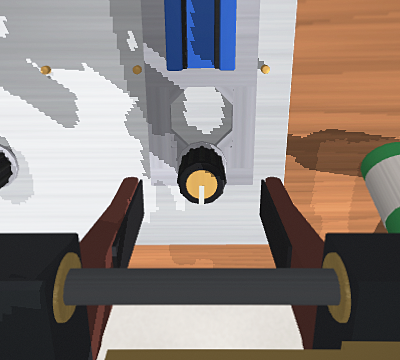

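Cap at (322,284), within 1 mm of the prediction. I lower onto the knob and grip.

servo_tool:
  deltas:
    - [-0.0013,0,-0.0006,0,0,0,0.06]
    - [0.0039,0,-0.0082,0,0,0,0.06]
    - [0.0039,0,-0.0082,0,0,0,0.06]
    - [0.0039,0,-0.0082,0,0,0,0.06]
    - [0.0039,0,-0.0082,0,0,0,0.06]
    - [0,0,0,0,0,0,0.06]
    - [0,0,0,0,0,0,0.06]

```text
clock: 15.58
tool_pos: [0.6657, 0.0957, 0.0763]
tcp_rot: [0.021, 2.703, -0.003]
wrist_force: [-0.1, 0.5, 0.1]
opening: 0.68
grasp_force: 0.0
```

servo_tool:
  deltas:
    - [0,0,0,0,0,0,0.015]
    - [0,0,0,0,0,0,0.015]
    - [0,0,0,0,0,0,0.015]
    - [0,0,0,0,0,0,0.015]
    - [0,0,0,0,0,0,0.015]
    - [0,0,0,0,0,0,0.015]
    - [0,0,0,0,0,0,0.015]
    - [0,0,0,0,0,0,0.015]
  newtons: 40

```text
clock: 16.25
tool_pos: [0.6662, 0.0957, 0.0785]
tcp_rot: [0.021, 2.7, -0.003]
wrist_force: [-1.0, -0.5, 1.5]
opening: 0.291
grasp_force: 40.0
```

servo_tool:
  deltas:
    - [4e-05,0,-0.0001,2.565,-0.03,-5.424,0.015]
    - [4e-05,0,-0.0001,2.565,-0.03,-5.424,0.015]
    - [4e-05,0,-0.0001,2.565,-0.03,-5.424,0.015]
    - [4e-05,0,-0.0001,2.565,-0.03,-5.424,0.015]
    - [4e-05,0,-0.0001,2.565,-0.03,-5.424,0.015]
    - [4e-05,0,-0.0001,2.565,-0.03,-5.424,0.015]
    - [4e-05,0,-0.0001,2.565,-0.03,-5.424,0.015]
    - [4e-05,0,-0.0001,2.565,-0.03,-5.424,0.015]
    - [4e-05,0,-0.0001,2.565,-0.03,-5.424,0.015]
    - [4e-05,0,-0.0001,2.565,-0.03,-5.424,0.015]

```text
clock: 17.08
tool_pos: [0.6665, 0.0953, 0.0775]
tcp_rot: [1.395, 2.36, 0.306]
wrist_force: [-1.6, -1.8, 1.8]
opening: 0.284
grasp_force: 40.0
```

Run:
```python
from h import *
o=robot.get_obs(); print(o['joint_pos'],o['tool_pos'],o['tcp_rot'],o['wrist_force'],o['torque'],o['torque']@np.array([.4275,-.005,-.904]))
```

```text
[ 0.12136296 -0.06764689  1.7083669  -0.06578209  1.06358839 -0.36242592] [0.66652822 0.0953216  0.07745037] [1.39547156 2.36046745 0.30615382] [-1.60170761 -1.81282483  1.82268529] [-0.43253512  0.42152412 -0.16530943] -0.037576661598320626
```

servo_tool:
  deltas:
    - [4e-05,0,-0.0001,2.565,-0.03,-5.424,0.015]
    - [4e-05,0,-0.0001,2.565,-0.03,-5.424,0.015]
    - [4e-05,0,-0.0001,2.565,-0.03,-5.424,0.015]
    - [4e-05,0,-0.0001,2.565,-0.03,-5.424,0.015]
    - [4e-05,0,-0.0001,2.565,-0.03,-5.424,0.015]
    - [4e-05,0,-0.0001,2.565,-0.03,-5.424,0.015]
    - [4e-05,0,-0.0001,2.565,-0.03,-5.424,0.015]
    - [4e-05,0,-0.0001,2.565,-0.03,-5.424,0.015]
    - [4e-05,0,-0.0001,2.565,-0.03,-5.424,0.015]
    - [4e-05,0,-0.0001,2.565,-0.03,-5.424,0.015]

```text
clock: 17.92
tool_pos: [0.6666, 0.0953, 0.0763]
tcp_rot: [2.498, 1.408, 0.556]
wrist_force: [-3.2, -2.1, 3.4]
opening: 0.287
grasp_force: 40.0
```

servo_tool:
  deltas:
    - [4e-05,0,-0.0001,2.565,-0.03,-5.424,0.015]
    - [4e-05,0,-0.0001,2.565,-0.03,-5.424,0.015]
    - [4e-05,0,-0.0001,2.565,-0.03,-5.424,0.015]
    - [4e-05,0,-0.0001,2.565,-0.03,-5.424,0.015]
    - [4e-05,0,-0.0001,2.565,-0.03,-5.424,0.015]
    - [4e-05,0,-0.0001,2.565,-0.03,-5.424,0.015]
    - [4e-05,0,-0.0001,2.565,-0.03,-5.424,0.015]
    - [0,0,0,2.565,-0.03,-5.424,0.015]
    - [0,0,0,2.565,-0.03,-5.424,0.015]
    - [0,0,0,2.565,-0.03,-5.424,0.015]

```text
clock: 18.75
tool_pos: [0.6668, 0.0956, 0.0755]
tcp_rot: [3.064, -0.031, 0.687]
wrist_force: [-3.6, -1.3, 3.5]
opening: 0.286
grasp_force: 40.0
```

Run:
```python
from h import *
o=robot.get_obs(); print(o['joint_pos'],o['tool_pos'],o['tcp_rot'],o['wrist_force'],o['torque'],o['torque']@np.array([.4275,-.005,-.904]))
```

```text
[ 0.12169275 -0.0650354   1.70920451 -0.06582542  1.0608781   1.73233197] [0.66676074 0.09559096 0.07550792] [ 3.06409721 -0.0313312   0.68680575] [-3.6283834  -1.34646068  3.51605692] [-0.31436574  0.87294531 -0.04865744] -0.09476975186078693
```

servo_tool:
  deltas:
    - [0,0,0,2.565,-0.03,-5.424,0.015]
    - [0,0,0,2.565,-0.03,-5.424,0.015]
    - [0,0,0,2.565,-0.03,-5.424,0.015]
    - [0,0,0,2.565,-0.03,-5.424,0.015]
    - [0,0,0,0,0,0,0.015]
    - [0,0,0,0,0,0,0.015]

```text
clock: 19.25
tool_pos: [0.6668, 0.0958, 0.0754]
tcp_rot: [-2.913, 0.638, -0.655]
wrist_force: [-4.8, -1.4, 3.6]
opening: 0.287
grasp_force: 40.0
```

Run:
```python
from h import *
o=robot.get_obs(); print(o['joint_pos'][5],o['tool_pos'],o['tcp_rot'],o['torque'],o['torque']@np.array([.4275,-.005,-.904]))
```

```text
2.143289712536253 [0.66676733 0.09575908 0.0754365 ] [-2.91329364  0.63821404 -0.65460819] [-0.16175828  1.01969703 -0.22995765] 0.1336315690074542
```

servo_tool:
  deltas:
    - [0,0,0,0,0,0,0.06]
    - [0,0,0,0,0,0,0.06]
    - [0,0,0,0,0,0,0.06]
    - [0,0,0,0,0,0,0.06]
    - [-0.004,0,0.0086,0,0,0,0.06]
    - [-0.0085,0,0.0181,0,0,0,0.06]
    - [-0.0085,0,0.0181,0,0,0,0.06]
    - [-0.0085,0,0.0181,0,0,0,0.06]
    - [0,0,0,0,0,0,0.06]

```text
clock: 20.0
tool_pos: [0.6389, 0.0963, 0.1447]
tcp_rot: [-2.906, 0.64, -0.667]
wrist_force: [0.2, -0.5, 0.9]
opening: 0.686
grasp_force: 0.0
```

Run:
```python
from h import *
o=robot.get_obs(); print(o['joint_pos'][5],o['tool_pos'],o['tcp_rot'],o['torque'],o['torque']@np.array([.4275,-.005,-.904]))
c,im=snap('wrist','w8.png')
s,i2=snap('side','s8.png')
u=tuple(int(v) for v in proj(c,[.6552,.0956,.0995])); print(u)
A=cv2.resize(im[:,:,::-1],(400,300)); x,y=u
B=cv2.resize(im[max(0,y-50):y+50,x-65:x+65,::-1],(390,300)); C=cv2.resize(i2[150:330,90:450,::-1],(600,300))
cv2.imwrite('pics/m8.png',np.vstack([np.hstack([A,B]),np.hstack([C,np.zeros((300,190,3),np.uint8)])]))
```

```text
2.145008982981041 [0.63888413 0.09631772 0.14469235] [-2.90609069  0.6402806  -0.66665345] [ 0.04774132  0.31286505 -0.00252845] 0.0211308044257925
(325, 269)
```

View pics/m8.png

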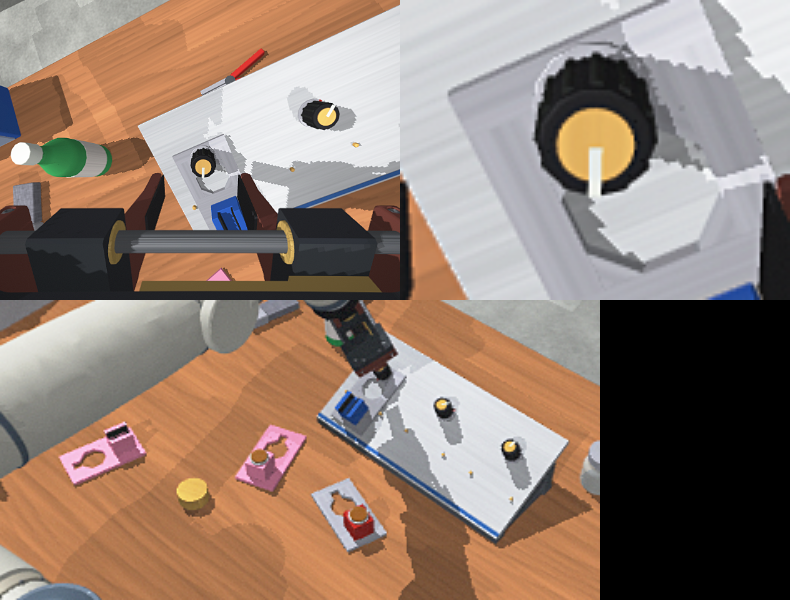

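Rest plate clamped: the pointer has turned about 205° (3.56 rad) with the plate still home. The wax plate hasn't moved in the side view (306,282). I compute the turn needed to look at it.

```bash
cat >> h.py <<'E'
def go(P,Rm,N):
    """row deltas (constant) that lead from here to pose P,Rm in N rows"""
    o=robot.get_obs(); d=(np.array(P)-o['tool_pos'])
    w=np.degrees((R.from_matrix(Rm)*R.from_rotvec(o['tcp_rot']).inv()).as_rotvec())
    print('total',d,w,'per row',np.round(d/N,4),np.round(w/N,3))
def down(a):
    a=np.radians(a); x=np.array([np.cos(a),np.sin(a),0]); z=np.array([0,0,-1.]); return np.c_[x,np.cross(z,x),z]
E
python3 - <<'E'
from h import *
go([.455,-.035,.22],down(68),18)
E
```

```text
total [-0.18321672 -0.13101797  0.08020384] [-20.39805786  19.83710777  91.18019431] per row [-0.0102 -0.0073  0.0045] [-1.133  1.102  5.066]
```

servo_tool:
  deltas:
    - [-0.0102,-0.0073,0.0045,-1.133,1.102,5.066,0.085]
    - [-0.0102,-0.0073,0.0045,-1.133,1.102,5.066,0.085]
    - [-0.0102,-0.0073,0.0045,-1.133,1.102,5.066,0.085]
    - [-0.0102,-0.0073,0.0045,-1.133,1.102,5.066,0.085]
    - [-0.0102,-0.0073,0.0045,-1.133,1.102,5.066,0.085]
    - [-0.0102,-0.0073,0.0045,-1.133,1.102,5.066,0.085]
    - [-0.0102,-0.0073,0.0045,-1.133,1.102,5.066,0.085]
    - [-0.0102,-0.0073,0.0045,-1.133,1.102,5.066,0.085]
    - [-0.0102,-0.0073,0.0045,-1.133,1.102,5.066,0.085]

```text
clock: 20.85
tool_pos: [0.5452, 0.0297, 0.1769]
tcp_rot: [-3.014, -0.597, -0.356]
wrist_force: [-0.8, 0.4, -0.4]
opening: 0.97
grasp_force: 0.0
```

servo_tool:
  deltas:
    - [-0.0102,-0.0073,0.0045,-1.133,1.102,5.066,0.085]
    - [-0.0102,-0.0073,0.0045,-1.133,1.102,5.066,0.085]
    - [-0.0102,-0.0073,0.0045,-1.133,1.102,5.066,0.085]
    - [-0.0102,-0.0073,0.0045,-1.133,1.102,5.066,0.085]
    - [-0.0102,-0.0073,0.0045,-1.133,1.102,5.066,0.085]
    - [-0.0102,-0.0073,0.0045,-1.133,1.102,5.066,0.085]
    - [-0.0102,-0.0073,0.0045,-1.133,1.102,5.066,0.085]
    - [-0.0102,-0.0073,0.0045,-1.133,1.102,5.066,0.085]
    - [-0.0102,-0.0073,0.0045,-1.133,1.102,5.066,0.085]

```text
clock: 21.6
tool_pos: [0.4536, -0.036, 0.2176]
tcp_rot: [2.6, 1.762, -0.007]
wrist_force: [-0.4, 0.0, 0.4]
opening: 0.969
grasp_force: 0.0
```

servo_tool:
  deltas:
    - [0,0,0,0,0,0,0.085]
    - [0,0,0,0,0,0,0.085]
    - [0,0,0,0,0,0,0.085]

```text
clock: 21.85
tool_pos: [0.4544, -0.0353, 0.2181]
tcp_rot: [2.606, 1.753, -0.002]
wrist_force: [-0.0, -0.1, -0.0]
opening: 0.965
grasp_force: 0.0
```

Run:
```python
from h import *
c,im=snap('wrist','w9.png'); o=robot.get_obs(); print(o['tool_pos'],o['joint_pos'])
print(R.from_rotvec(o['tcp_rot']).as_matrix())
u=[int(v) for v in proj(c,[.46,-.02,.006])]; print(u)
try: plate(c,im,(0,150,60),(6,255,255))
except Exception as e: print(e)
```

```text
[ 0.45430101 -0.03525558  0.21818068] [-0.15065395 -0.29881564  1.60199532 -0.00199657  1.83872014  0.23474729]
[[ 3.76419858e-01  9.26448994e-01 -5.93147995e-04]
 [ 9.26447144e-01 -3.76420296e-01 -1.85734980e-03]
 [-1.94401280e-03  1.49623085e-04 -9.99998099e-01]]
[320, 193]
rect mm (123.20755004882812, 65.9796142578125) ctr [ 0.45544638 -0.01846884] block rough [ 0.44609183 -0.04291054]
hole along -0.025587059282211264 0.0024275668486939544 across -0.021025532828146593 -0.016093344788269254
hole along 0.0321298468151172 0.08533578354693874 across -0.019507903352492736 0.01990537979723988
block centre [ 0.44366405 -0.05089455] yaw 70.030685
```

View pics/w9.png

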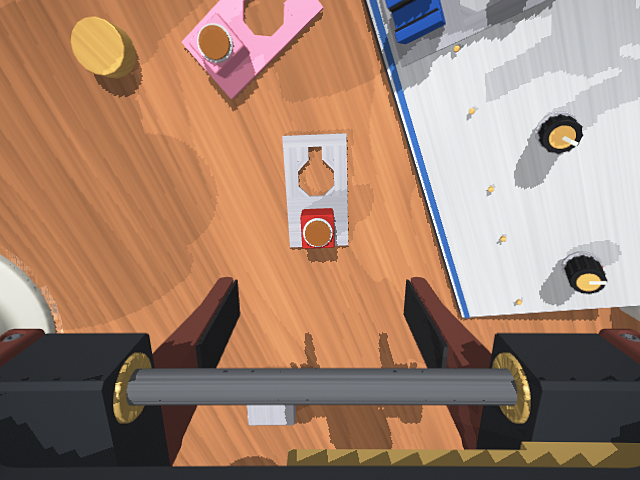

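Wax plate: opening at about (316,177), block at (318,230), same pose as before. Block centre is (0.444, −0.050), yaw 70°. Descend and grip.

servo_tool:
  deltas:
    - [-0.0034,-0.005,-0.03,0,0,2.1,0.085]
    - [-0.0034,-0.005,-0.03,0,0,0,0.085]
    - [-0.0035,-0.0049,-0.03,0,0,0,0.085]
    - [0,0,-0.03,0,0,0,0.085]
    - [0,0,-0.03,0,0,0,0.085]
    - [0,0,-0.03,0,0,0,0.085]
    - [0,0,-0.018,0,0,0,0.085]
    - [0,0,-0.0095,0,0,0,0.085]
    - [0,0,0,0,0,0,0.085]
    - [0,0,0,0,0,0,0.085]
  newtons: 35

```text
clock: 22.73
tool_pos: [0.444, -0.0503, 0.0121]
tcp_rot: [2.571, 1.802, -0.002]
wrist_force: [0.2, 0.1, 0.7]
opening: 0.97
grasp_force: 0.0
```

servo_tool:
  deltas:
    - [0,0,0,0,0,0,0.02]
    - [0,0,0,0,0,0,0.02]
    - [0,0,0,0,0,0,0.02]
    - [0,0,0,0,0,0,0.02]
    - [0,0,0,0,0,0,0.02]
    - [0,0,0,0,0,0,0.02]
    - [0,0,0,0,0,0,0.02]
    - [0,0,0,0,0,0,0.02]
    - [0,0,0,0,0,0,0.02]

```text
clock: 23.48
tool_pos: [0.4438, -0.0504, 0.0118]
tcp_rot: [2.57, 1.803, -0.002]
wrist_force: [-0.4, 1.0, -0.8]
opening: 0.386
grasp_force: 35.0
```

Run:
```python
from h import *
o=robot.get_obs(); print(o['tool_pos'],R.from_rotvec(o['tcp_rot']).as_matrix())
th=np.radians(25); xs=np.array([np.cos(th),-.0125*np.cos(th),np.sin(th)]); n=np.array([-np.sin(th),.0053,np.cos(th)])
z=-n/np.linalg.norm(n); x=xs-z*(xs@z); x/=np.linalg.norm(x); Rm=np.c_[x,np.cross(z,x),z]; np.save('deckR.npy',Rm)
F=np.array([.6699,-.0346,.0645]); P=F-.050*x-z*(.060+.0107); print('hover target',P, 'h=.11:',P-z*.05)
go(P-z*.05,Rm,14)
```

```text
[ 0.44378597 -0.05038461  0.01181262] [[ 3.40439964e-01  9.40266141e-01  4.63169883e-04]
 [ 9.40263493e-01 -3.40437729e-01 -2.59153667e-03]
 [-2.27905368e-03  1.31776438e-03 -9.99996535e-01]]
hover target [ 0.5947101  -0.03365891  0.10744278] h=.11: [ 0.57357948 -0.03339391  0.15275754]
total [0.12979351 0.0169907  0.14094491] [ 15.30689754 -21.97682783 -69.59672273] per row [0.0093 0.0012 0.0101] [ 1.093 -1.57  -4.971]
```

servo_tool:
  deltas:
    - [0,0,0.02,0,0,0,0.02]
    - [0,0,0.035,0,0,0,0.02]
    - [0,0,0.035,0,0,0,0.02]
    - [0,0,0.03,0,0,0,0.02]
    - [0.0093,0.0012,0.0015,1.093,-1.57,-4.971,0.02]
    - [0.0093,0.0012,0.0015,1.093,-1.57,-4.971,0.02]
    - [0.0093,0.0012,0.0015,1.093,-1.57,-4.971,0.02]
    - [0.0093,0.0012,0.0015,1.093,-1.57,-4.971,0.02]
    - [0.0093,0.0012,0.0015,1.093,-1.57,-4.971,0.02]
    - [0.0093,0.0012,0.0015,1.093,-1.57,-4.971,0.02]

```text
clock: 24.32
tool_pos: [0.4997, -0.0433, 0.1401]
tcp_rot: [2.937, 1.066, 0.308]
wrist_force: [-0.3, 0.0, -2.4]
opening: 0.384
grasp_force: 35.0
```

servo_tool:
  deltas:
    - [0.0093,0.0012,0.0015,1.093,-1.57,-4.971,0.02]
    - [0.0093,0.0012,0.0015,1.093,-1.57,-4.971,0.02]
    - [0.0093,0.0012,0.0015,1.093,-1.57,-4.971,0.02]
    - [0.0093,0.0012,0.0015,1.093,-1.57,-4.971,0.02]
    - [0.0093,0.0012,0.0015,1.093,-1.57,-4.971,0.02]
    - [0.0093,0.0012,0.0015,1.093,-1.57,-4.971,0.02]
    - [0.0093,0.0012,0.0015,1.093,-1.57,-4.971,0.02]
    - [0.0093,0.0012,0.0015,1.093,-1.57,-4.971,0.02]
    - [0,0,0,0,0,0,0.02]
    - [0,0,0,0,0,0,0.02]

```text
clock: 25.15
tool_pos: [0.5732, -0.0332, 0.1517]
tcp_rot: [3.065, -0.014, 0.675]
wrist_force: [-0.7, 0.5, -2.0]
opening: 0.381
grasp_force: 35.0
```

Run:
```python
from h import *
o=robot.get_obs(); print(o['tool_pos'],o['opening'],o['joint_pos'])
F=np.array([.6699,-.0346,.0645]); Rm=np.load('deckR.npy'); go(F-.05*Rm[:,0]-Rm[:,2]*.0718,Rm,6)
```

```text
[ 0.57320904 -0.0331924   0.1516648 ] 0.3806074589769719 [-0.15349711 -0.38376853  1.84277484  0.06282376  1.25362405  1.41975891]
total [ 0.02103618 -0.00046068 -0.04322509] [ 0.04366244 -0.16917531 -0.18759674] per row [ 0.0035 -0.0001 -0.0072] [ 0.007 -0.028 -0.031]
```

servo_tool:
  deltas:
    - [0.0035,-0.0001,-0.0072,0,-0.03,-0.03,0.02]
    - [0.0035,-0.0001,-0.0072,0,-0.03,-0.03,0.02]
    - [0.0035,-0.0001,-0.0072,0,-0.03,-0.03,0.02]
    - [0.0035,-0.0001,-0.0072,0,-0.03,-0.03,0.02]
    - [0.0035,-0.0001,-0.0072,0,-0.03,-0.03,0.02]
    - [0.0035,0,-0.0072,0,-0.03,-0.03,0.02]
    - [0,0,0,0,0,0,0.02]
    - [0,0,0,0,0,0,0.02]
    - [0,0,0,0,0,0,0.02]

```text
clock: 25.9
tool_pos: [0.5951, -0.0341, 0.1098]
tcp_rot: [3.062, -0.024, 0.684]
wrist_force: [0.4, 1.1, -1.7]
opening: 0.384
grasp_force: 35.0
```

Run:
```python
from h import *
c,im=snap('wrist','w10.png'); o=robot.get_obs(); print(o['tool_pos'])
T=R.from_rotvec(o['tcp_rot']).as_matrix(); Rm=np.load('deckR.npy')
F=np.array([.6699,-.0346,.0645]); print('cap pred',proj(c,F-.0385*Rm[:,2]),'opening top/under',proj(c,o['tool_pos']+T@np.array([.05,0,.0058])),proj(c,o['tool_pos']+T@np.array([.05,0,.0118])))
print('tool frame F',T.T@(F-o['tool_pos']))
hsv=cv2.cvtColor(im,cv2.COLOR_RGB2HSV); print([ (k[0],k[1]) for k in caps(im,[tuple(int(v) for v in proj(c,F-.0385*Rm[:,2]))])])
cv2.imwrite('pics/w10c.png',cv2.resize(im[60:340,180:460,::-1],None,fx=2,fy=2))
```

```text
[ 0.59527585 -0.03413735  0.11028262]
cap pred (np.float64(320.555241602363), np.float64(191.8868842522414)) opening top/under (np.float64(321.74561537531855), np.float64(198.14894417363917)) (np.float64(321.7383017012142), np.float64(195.92378210556166))
tool frame F [ 0.04798691 -0.00071748  0.0732241 ]
[((320.0, 190.8235321044922), 14.609785079956055)]
```

View pics/w10c.png

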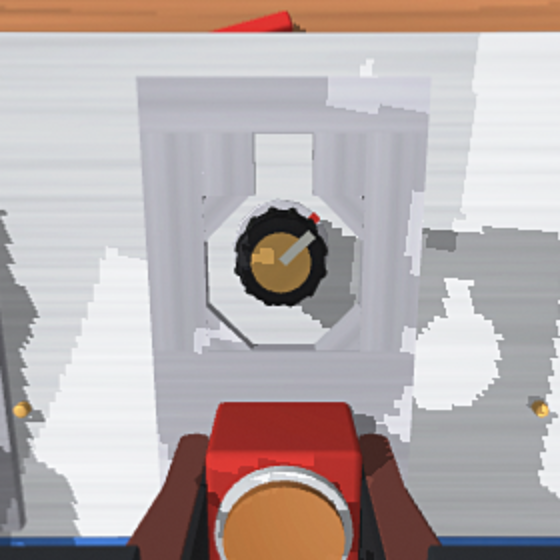

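Same geometry as the first fit: cap (321,191), opening centre (322,197). I shift 1.3 mm down-slope and 0.7 mm left, then lower.

servo_tool:
  deltas:
    - [-0.0012,0.0007,-0.0005,0,0,0,0.02]
    - [0.0038,0,-0.0081,0,0,0,0.02]
    - [0.0038,0,-0.0081,0,0,0,0.02]
    - [0.0038,0,-0.0081,0,0,0,0.02]
    - [0.0038,0,-0.0081,0,0,0,0.02]
    - [0.0038,0,-0.0081,0,0,0,0.02]
    - [0.0025,0,-0.0054,0,0,0,0.02]
    - [0,0,0,0,0,0,0.02]
    - [0,0,0,0,0,0,0.02]

```text
clock: 26.7
tool_pos: [0.6151, -0.0334, 0.0623]
tcp_rot: [3.063, -0.024, 0.682]
wrist_force: [-0.3, 0.6, -1.9]
opening: 0.388
grasp_force: 35.0
```

servo_tool:
  deltas:
    - [0.0013,0,-0.0027,0,0,0,0.02]
    - [0,0,0,0,0,0,0.02]
    - [0,0,0,0,0,0,0.02]

```text
clock: 26.95
tool_pos: [0.6168, -0.0334, 0.061]
tcp_rot: [3.062, -0.024, 0.685]
wrist_force: [-1.1, -0.3, -2.7]
opening: 0.386
grasp_force: 35.0
```

servo_tool:
  deltas:
    - [0.0013,0,-0.0027,0,0,0,0.02]
    - [0,0,0,0,0,0,0.02]
    - [0,0,0,0,0,0,0.02]

```text
clock: 27.2
tool_pos: [0.6179, -0.0334, 0.0577]
tcp_rot: [3.063, -0.024, 0.684]
wrist_force: [-1.7, 0.6, -1.9]
opening: 0.389
grasp_force: 35.0
```

Run:
```python
from h import *
o=robot.get_obs(); F=np.array([.6699,-.0346,.0645]); Rm=np.load('deckR.npy')
print(Rm.T@(F-o['tool_pos']),R.from_rotvec(o['tcp_rot']).as_matrix()-Rm)
```

```text
[0.05003685 0.00055498 0.01586358] [[-1.30072666e-03 -3.16819287e-03  2.67311225e-03]
 [-2.79213975e-03  4.46575774e-05 -1.50755034e-03]
 [ 2.69433228e-03  1.39587169e-04  1.26138253e-03]]
```

servo_tool:
  deltas:
    - [0.0011,0,-0.0023,0,0,0,0.02]
    - [0,0,0,0,0,0,0.02]
    - [0,0,0,0,0,0,0.02]

```text
clock: 27.45
tool_pos: [0.619, -0.0334, 0.0553]
tcp_rot: [3.063, -0.024, 0.684]
wrist_force: [-0.0, 0.1, -2.1]
opening: 0.382
grasp_force: 35.0
```

servo_tool:
  deltas:
    - [0.0004,0,-0.0009,0,0,0,0.02]
    - [0,0,0,0,0,0,0.02]
    - [0,0,0,0,0,0,0.02]

```text
clock: 27.7
tool_pos: [0.6194, -0.0334, 0.0546]
tcp_rot: [3.063, -0.024, 0.684]
wrist_force: [-0.3, -0.6, -2.5]
opening: 0.385
grasp_force: 35.0
```

servo_tool:
  deltas:
    - [0.0004,0,-0.0009,0,0,0,0.02]
    - [0,0,0,0,0,0,0.02]
    - [0,0,0,0,0,0,0.02]

```text
clock: 27.95
tool_pos: [0.6198, -0.0334, 0.0543]
tcp_rot: [3.062, -0.024, 0.684]
wrist_force: [-6.1, 0.6, 2.8]
opening: 0.387
grasp_force: 35.0
```

servo_tool:
  deltas:
    - [0.0004,0,-0.0009,0,0,0,0.02]
    - [0,0,0,0,0,0,0.02]
    - [0,0,0,0,0,0,0.02]

```text
clock: 28.2
tool_pos: [0.6199, -0.0334, 0.0543]
tcp_rot: [3.062, -0.024, 0.684]
wrist_force: [-12.8, 2.3, 9.4]
opening: 0.389
grasp_force: 35.0
```

Contact with the face at the expected height. I ease off and slide down 28 mm.

servo_tool:
  deltas:
    - [-0.0004,0,0.0009,0,0,0,0.02]
    - [-0.0041,0.0001,-0.0019,0,0,0,0.02]
    - [-0.0041,0,-0.0019,0,0,0,0.02]
    - [-0.0041,0.0001,-0.0019,0,0,0,0.02]
    - [-0.0041,0,-0.0019,0,0,0,0.02]
    - [-0.0041,0.0001,-0.0019,0,0,0,0.02]
    - [0,0,0,0,0,0,0.02]
    - [0,0,0,0,0,0,0.02]

```text
clock: 28.87
tool_pos: [0.5991, -0.0332, 0.0446]
tcp_rot: [3.062, -0.024, 0.685]
wrist_force: [-2.7, -0.4, 4.8]
opening: 0.384
grasp_force: 35.0
```

servo_tool:
  deltas:
    - [-0.0023,0,-0.0011,0,0,0,0.02]
    - [0,0,0,0,0,0,0.02]
    - [0,0,0,0,0,0,0.02]

```text
clock: 29.12
tool_pos: [0.5973, -0.0332, 0.0439]
tcp_rot: [3.062, -0.024, 0.686]
wrist_force: [-0.8, -0.1, 6.6]
opening: 0.385
grasp_force: 35.0
```

servo_tool:
  deltas:
    - [-0.0014,0,-0.0006,0,0,0,0.02]
    - [0,0,0,0,0,0,0.02]
    - [0,0,0,0,0,0,0.02]

```text
clock: 29.37
tool_pos: [0.5961, -0.0332, 0.0433]
tcp_rot: [3.062, -0.024, 0.687]
wrist_force: [0.6, -0.3, 6.2]
opening: 0.385
grasp_force: 35.0
```

servo_tool:
  deltas:
    - [-0.0014,0,-0.0006,0,0,0,0.02]
    - [0,0,0,0,0,0,0.02]
    - [0,0,0,0,0,0,0.02]

```text
clock: 29.62
tool_pos: [0.5946, -0.0332, 0.0426]
tcp_rot: [3.062, -0.024, 0.686]
wrist_force: [0.1, 0.5, 5.9]
opening: 0.388
grasp_force: 35.0
```

servo_tool:
  deltas:
    - [-0.0014,0,-0.0006,0,0,0,0.02]
    - [0,0,0,0,0,0,0.02]
    - [0,0,0,0,0,0,0.02]

```text
clock: 29.87
tool_pos: [0.5932, -0.0332, 0.042]
tcp_rot: [3.062, -0.024, 0.686]
wrist_force: [-0.1, -0.0, 5.3]
opening: 0.385
grasp_force: 35.0
```

servo_tool:
  deltas:
    - [-0.0014,0,-0.0006,0,0,0,0.02]
    - [0,0,0,0,0,0,0.02]
    - [0,0,0,0,0,0,0.02]

```text
clock: 30.12
tool_pos: [0.5926, -0.0332, 0.0418]
tcp_rot: [3.061, -0.024, 0.69]
wrist_force: [6.3, -0.2, 2.4]
opening: 0.383
grasp_force: 35.0
```

servo_tool:
  deltas:
    - [-0.0014,0,-0.0006,0,0,0,0.02]
    - [0,0,0,0,0,0,0.02]
    - [0,0,0,0,0,0,0.02]

```text
clock: 30.37
tool_pos: [0.5924, -0.0332, 0.0417]
tcp_rot: [3.06, -0.024, 0.694]
wrist_force: [15.6, 0.2, -0.9]
opening: 0.385
grasp_force: 35.0
```

servo_tool:
  deltas:
    - [-0.0014,0,-0.0006,0,0,0,0.02]
    - [0,0,0,0,0,0,0.02]
    - [0,0,0,0,0,0,0.02]

```text
clock: 30.62
tool_pos: [0.5921, -0.0332, 0.0419]
tcp_rot: [3.059, -0.024, 0.699]
wrist_force: [20.8, -0.3, -3.1]
opening: 0.382
grasp_force: 35.0
```

servo_tool:
  deltas:
    - [0.003,0,0.0013,0,0,0,0.02]
    - [0,0,0,0,0,0,0.02]
    - [0,0,0,0,0,0,0.06]
    - [0,0,0,0,0,0,0.085]
    - [0,0,0,0,0,0,0.085]
    - [0,0,0,0,0,0,0.085]
    - [0,0,0,0,0,0,0.085]
    - [-0.0043,0,0.0091,0,0,0,0.085]
    - [-0.0085,0,0.0181,0,0,0,0.085]
    - [-0.0106,0,0.0226,0,0,0,0.085]

```text
clock: 31.45
tool_pos: [0.5666, -0.0329, 0.0893]
tcp_rot: [3.064, -0.024, 0.678]
wrist_force: [0.4, -0.1, 0.0]
opening: 0.943
grasp_force: 0.0
```

Run:
```python
from h import *
c,im=snap('wrist','w11.png'); o=robot.get_obs(); print(o['tool_pos'],o['joint_pos'])
Rm=np.load('deckR.npy')
Rm2=Rm@np.diag([-1,-1,1.]); z=Rm[:,2]
go(np.array([.664,-.0342,.078])-z*.0365,Rm2,26); print(z*6.92)
cv2.imwrite('pics/w11c.png',im[20:340,120:560,::-1])
```

```text
[ 0.56831302 -0.03325869  0.09689396] [-0.15431541 -0.3907125   1.9481606   0.06447159  1.14401415  1.41820352]
total [ 0.08026163 -0.00074786  0.01418581] [  76.67817857   -1.15315519 -162.70070935] per row [ 0.0031 -0.      0.0005] [ 2.949 -0.044 -6.258]
[ 2.9244773  -0.03667548 -6.2715618 ]
```

View pics/w11c.png

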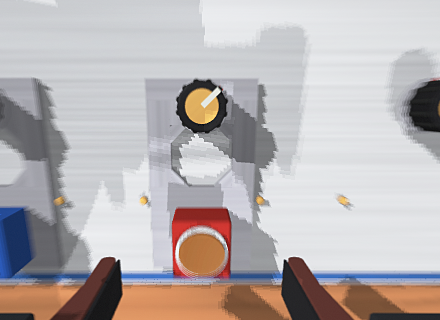

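The wax plate is home on the middle station. I turn back 180° over the knob.

servo_tool:
  deltas:
    - [0.008,0,0.0014,-2.924,0.037,6.272,0.06]
    - [0.008,0,0.0014,-2.924,0.037,6.272,0.06]
    - [0.008,0,0.0014,-2.924,0.037,6.272,0.06]
    - [0.008,0,0.0014,-2.924,0.037,6.272,0.06]
    - [0.008,0,0.0014,-2.924,0.037,6.272,0.06]
    - [0.008,0,0.0014,-2.924,0.037,6.272,0.06]
    - [0.008,0,0.0014,-2.924,0.037,6.272,0.06]
    - [0.008,0,0.0014,-2.924,0.037,6.272,0.06]
    - [0.008,0,0.0014,-2.924,0.037,6.272,0.06]
    - [0.008,-0.0007,0.0014,-2.924,0.037,6.272,0.06]

```text
clock: 32.33
tool_pos: [0.6485, -0.0337, 0.1052]
tcp_rot: [2.349, 1.606, 0.522]
wrist_force: [-0.5, 0.2, -0.7]
opening: 0.687
grasp_force: 0.0
```

servo_tool:
  deltas:
    - [0,0,0,-2.924,0.037,6.272,0.06]
    - [0,0,0,-2.924,0.037,6.272,0.06]
    - [0,0,0,-2.924,0.037,6.272,0.06]
    - [0,0,0,-2.924,0.037,6.272,0.06]
    - [0,0,0,-2.924,0.037,6.272,0.06]
    - [0,0,0,-2.924,0.037,6.272,0.06]
    - [0,0,0,-2.924,0.037,6.272,0.06]
    - [0,0,0,-2.924,0.037,6.272,0.06]
    - [0,0,0,-2.924,0.037,6.272,0.06]
    - [0,0,0,-2.924,0.037,6.272,0.06]

```text
clock: 33.17
tool_pos: [0.6481, -0.0338, 0.1052]
tcp_rot: [0.979, 2.545, 0.214]
wrist_force: [-0.2, 0.3, 1.5]
opening: 0.684
grasp_force: 0.0
```

servo_tool:
  deltas:
    - [0,0,0,-2.924,0.037,6.272,0.06]
    - [0,0,0,-2.924,0.037,6.272,0.06]
    - [0,0,0,-2.924,0.037,6.272,0.06]
    - [0,0,0,-2.924,0.037,6.272,0.06]
    - [0,0,0,-2.924,0.037,6.272,0.06]
    - [0,0,0,-2.924,0.037,6.272,0.06]
    - [0,0,0,0,0,0,0.06]
    - [0,0,0,0,0,0,0.06]

```text
clock: 33.83
tool_pos: [0.6482, -0.0338, 0.105]
tcp_rot: [0.027, 2.708, 0.0]
wrist_force: [-0.2, -0.1, -0.2]
opening: 0.682
grasp_force: 0.0
```

Run:
```python
from h import *
c,im=snap('wrist','w12.png'); o=robot.get_obs(); print(o['tool_pos'],o['joint_pos'][5],o['opening'])
Rm=np.load('deckR.npy'); z=Rm[:,2]; G=np.array([.664,-.0342,.078])
cp=G-.024*z; u=proj(c,cp); print('cap pred',u); k=caps(im,[tuple(int(v) for v in u)]); print(k)
print('cap on plane',onplane(c,k[0][0],cp,z)-cp); go(G,Rm@np.diag([-1,-1,1.]),4)
```

```text
[ 0.64818543 -0.03380679  0.10496265] -1.6961130191566745 0.6803365052006847
cap pred (np.float64(321.0052113237872), np.float64(295.50825179057927))
[((320.7678527832031, 295.16070556640625), 15.790279388427734)]
cap on plane [-1.88225488e-04 -1.22972059e-04 -8.70518579e-05]
total [ 0.01581457 -0.00039321 -0.02696265] [-0.26463257 -0.16996323  0.37899303] per row [ 0.004  -0.0001 -0.0067] [-0.066 -0.042  0.095]
```

Cap matches the prediction to 0.3 mm. Lower and grip.

servo_tool:
  deltas:
    - [0.004,-0.0001,-0.0067,0,0,0,0.06]
    - [0.004,-0.0001,-0.0067,0,0,0,0.06]
    - [0.004,-0.0001,-0.0067,0,0,0,0.06]
    - [0.0038,0,-0.0067,0,0,0,0.06]
    - [0,0,0,0,0,0,0.06]
    - [0,0,0,0,0,0,0.06]

```text
clock: 34.38
tool_pos: [0.6636, -0.034, 0.0762]
tcp_rot: [0.023, 2.711, -0.0]
wrist_force: [0.9, 0.7, 0.2]
opening: 0.683
grasp_force: 0.0
```

servo_tool:
  deltas:
    - [0,0,0,0,0,0,0.015]
    - [0,0,0,0,0,0,0.015]
    - [0,0,0,0,0,0,0.015]
    - [0,0,0,0,0,0,0.015]
    - [0,0,0,0,0,0,0.015]
    - [0,0,0,0,0,0,0.015]
    - [0,0,0,0,0,0,0.015]
    - [0,0,0,0,0,0,0.015]
  newtons: 40

```text
clock: 35.05
tool_pos: [0.6641, -0.0343, 0.0782]
tcp_rot: [0.022, 2.708, -0.001]
wrist_force: [-0.7, -1.1, 0.9]
opening: 0.285
grasp_force: 40.0
```

servo_tool:
  deltas:
    - [4e-05,0,-0.0001,2.54,-0.03,-5.435,0.015]
    - [4e-05,0,-0.0001,2.54,-0.03,-5.435,0.015]
    - [4e-05,0,-0.0001,2.54,-0.03,-5.435,0.015]
    - [4e-05,0,-0.0001,2.54,-0.03,-5.435,0.015]
    - [4e-05,0,-0.0001,2.54,-0.03,-5.435,0.015]
    - [4e-05,0,-0.0001,2.54,-0.03,-5.435,0.015]
    - [4e-05,0,-0.0001,2.54,-0.03,-5.435,0.015]
    - [4e-05,0,-0.0001,2.54,-0.03,-5.435,0.015]
    - [4e-05,0,-0.0001,2.54,-0.03,-5.435,0.015]
    - [4e-05,0,-0.0001,2.54,-0.03,-5.435,0.015]

```text
clock: 35.88
tool_pos: [0.6645, -0.0344, 0.0772]
tcp_rot: [1.399, 2.366, 0.309]
wrist_force: [-1.0, -0.6, 1.0]
opening: 0.286
grasp_force: 40.0
```

servo_tool:
  deltas:
    - [4e-05,0,-0.0001,2.54,-0.03,-5.435,0.015]
    - [4e-05,0,-0.0001,2.54,-0.03,-5.435,0.015]
    - [4e-05,0,-0.0001,2.54,-0.03,-5.435,0.015]
    - [4e-05,0,-0.0001,2.54,-0.03,-5.435,0.015]
    - [4e-05,0,-0.0001,2.54,-0.03,-5.435,0.015]
    - [4e-05,0,-0.0001,2.54,-0.03,-5.435,0.015]
    - [4e-05,0,-0.0001,2.54,-0.03,-5.435,0.015]
    - [4e-05,0,-0.0001,2.54,-0.03,-5.435,0.015]
    - [4e-05,0,-0.0001,2.54,-0.03,-5.435,0.015]
    - [4e-05,0,-0.0001,2.54,-0.03,-5.435,0.015]

```text
clock: 36.72
tool_pos: [0.6649, -0.0344, 0.0762]
tcp_rot: [2.501, 1.409, 0.558]
wrist_force: [-1.5, -1.0, 1.6]
opening: 0.283
grasp_force: 40.0
```

servo_tool:
  deltas:
    - [4e-05,0,-0.0001,2.54,-0.03,-5.435,0.015]
    - [4e-05,0,-0.0001,2.54,-0.03,-5.435,0.015]
    - [4e-05,0,-0.0001,2.54,-0.03,-5.435,0.015]
    - [4e-05,0,-0.0001,2.54,-0.03,-5.435,0.015]
    - [4e-05,0,-0.0001,2.54,-0.03,-5.435,0.015]
    - [4e-05,0,-0.0001,2.54,-0.03,-5.435,0.015]
    - [4e-05,0,-0.0001,2.54,-0.03,-5.435,0.015]
    - [0,0,0,2.54,-0.03,-5.435,0.015]
    - [0,0,0,2.54,-0.03,-5.435,0.015]
    - [0,0,0,2.54,-0.03,-5.435,0.015]

```text
clock: 37.55
tool_pos: [0.6649, -0.0344, 0.0761]
tcp_rot: [3.063, -0.033, 0.687]
wrist_force: [-7.8, -1.5, 5.2]
opening: 0.29
grasp_force: 40.0
```

servo_tool:
  deltas:
    - [0,0,0,2.54,-0.03,-5.435,0.015]
    - [0,0,0,2.54,-0.03,-5.435,0.015]
    - [0,0,0,2.54,-0.03,-5.435,0.015]
    - [0,0,0,2.54,-0.03,-5.435,0.015]
    - [0,0,0,0,0,0,0.015]
    - [0,0,0,0,0,0,0.015]

```text
clock: 38.05
tool_pos: [0.6649, -0.0344, 0.0761]
tcp_rot: [-2.913, 0.646, -0.655]
wrist_force: [-7.2, -0.7, 5.2]
opening: 0.29
grasp_force: 40.0
```

Run:
```python
from h import *
o=robot.get_obs(); print(o['joint_pos'][5]+1.696)
```

```text
3.5609388953839405
```

servo_tool:
  deltas:
    - [0,0,0,0,0,0,0.06]
    - [0,0,0,0,0,0,0.06]
    - [0,0,0,0,0,0,0.06]
    - [0,0,0,0,0,0,0.06]
    - [-0.004,0,0.0086,0,0,0,0.06]
    - [-0.0085,0,0.0181,0,0,0,0.06]
    - [-0.0085,0,0.0181,0,0,0,0.06]
    - [-0.0085,0,0.0181,0,0,0,0.06]
    - [-0.0085,0,0.0181,0,0,0,0.06]
    - [0,0,0,0,0,0,0.06]

```text
clock: 38.88
tool_pos: [0.6281, -0.0343, 0.1625]
tcp_rot: [-2.91, 0.644, -0.667]
wrist_force: [1.1, -0.1, 1.1]
opening: 0.678
grasp_force: 0.0
```

servo_tool:
  deltas:
    - [-0.02,0,0.03,0,0,0,0.06]
    - [-0.02,0,0.03,0,0,0,0.06]
    - [-0.02,0,0.03,0,0,0,0.06]
    - [0,0,0,0,0,0,0.06]
    - [0,0,0,0,0,0,0.06]

```text
clock: 39.3
tool_pos: [0.5676, -0.0342, 0.249]
tcp_rot: [-2.911, 0.644, -0.663]
wrist_force: [-0.4, 0.8, -0.9]
opening: 0.687
grasp_force: 0.0
```

Run:
```python
from h import *
c,im=snap('wrist','w13.png'); s,i2=snap('side','s13.png'); print(robot.get_obs()['clock'])
C=cv2.resize(i2[150:330,90:450,::-1],(600,300))
A=cv2.resize(im[20:320,120:520,::-1],(400,300)); u=[int(v) for v in proj(c,[.654,-.0342,.0985])]; x,y=u
B=cv2.resize(im[max(0,y-45):y+45,x-50:x+50,::-1],(333,300))
cv2.imwrite('pics/m13.png',np.vstack([np.hstack([A,B]),np.hstack([C,np.zeros((300,133,3),np.uint8)])]))
```

```text
39.4
```

View pics/m13.png

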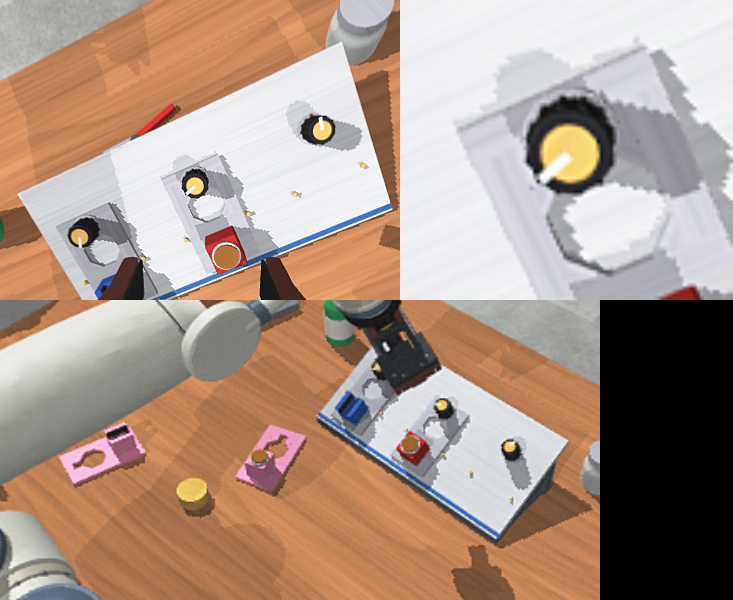

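Both plates are home and clamped. The second pointer turned about 205° (3.56 rad), ending at lower left, the spare knob is unused, and the look-alikes and tools are where they were. I hand in.

```bash
python3 -c "
from rig import robot
print(robot.close_job())"
```

```text
the job is handed in; nothing more can be done
None
```

I hung both plates on the bench (blue rest, red wax; there was no bur plate), slid them home and turned each knob about 3.56 rad clockwise, past the clutch click; the job is handed in at about 39 s, with nothing else seen disturbed.

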